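# Load the angled drilling jig

## Robot

A 6-joint arm with a two-finger parallel gripper is mounted at the origin on the work surface. World frame = base frame: x ahead of the robot, y to its left, z up, the work surface at z = 0. Lengths are in m, angles in degrees, forces in N, time in s.
With the tool pointing down it reaches from about 0.3 to 0.75 m from the base axis. Payload 8.5 kg.
Tool frame: the origin (TCP) lies at the very end of the fingers, on their centre line; the grasp point (between the pads) lies 19 mm behind it (grip_depth is the distance from the TCP to the grasp point, in m); z points along the fingers, y is the direction in which the jaws open and shut (so a half turn about z gives the same grasp; the last joint's range is limited). The gripper opens to 85 mm and grips with 20 to 120 N. Pads are 22 mm wide; open, the fingers measure 114 mm over their backs; the gripper's body (76 mm by 85 mm) begins 54 mm behind the grasp point. The pads swing forward as they close: fully open they stand 13 mm farther back than shut.
Start: joints at [-81.836, 21.807, 74.336, -0, 83.858, -12.336], TCP at [0.193, -0.515, 0.231] pointing down, gripper open.
Joint ranges: [-178.18, 178.18], [-50.72, 133.34], [12.68, 142.11], [-81.47, 261.47], [9.98, 163.14], [-165.26, 165.26]. Speed limits (degrees/s): [136.94, 136.94, 180, 180, 180, 180].

## Interface

Orientations are given as a 3x3 rotation matrix whose columns are the frame's x, y, z axes.
In Python, from rig import observe, get_image, close_job, silhouettes, grip_depth gives the robot as it stands. The module is installed in compiled form; this text tells all that it offers.
- The arm moves only by the shell command python3 -m crank 'ROWS' [FORCE]. ROWS is a JSON object of lists of equal length, an entry for each row: "slide": the shift along the tool's x, y, z in m, a list of three; "roll": the turn about the tool's z in rad; "grip": the finger opening in m, from 0 to 0.0854. A call has exactly 8 rows; each row is the pose to reach, as a shift and turn from the pose commanded when the call began, along the tool's axes at that moment; what a row does not reach only later rows make up. A row lasts 1/10 s, in which the tool goes at most 50 mm and 8.59 degrees, less where a joint would pass 70% of its speed; a pose out of reach is approached as far as the arm can. A call with a gripper value outside its range is refused whole. The fingers move at their own pace and stop on an object; FORCE is the grip in N (left out, the last holds). Time passes only in rows, so rows that repeat a pose let the fingers close, or fill a call up. It gives the time, the measured TCP pose, the force and the opening at its end, in the units of the state.
- observe(): the state, without advancing time (a new reading comes with each control period).
- get_image(name): name is "scene" or "top" or "wrist"; returns a dict with "frame" (384x512x3 uint8, red, green, blue), "fx", "fy", "cx", "cy" (pixels), "D" ([k1, k2, p1, p2, k3] as OpenCV has them; the pictures are not rectified), "xyz" and "rotation" of the camera in the world. Camera axes: x right, y down, z forward; pixel columns grow to the right and rows downward; lengths in m; the calibration is good to about 2 mm. A picture is of the moment at which its call begins. There is no depth.
- close_job(): hands the job in, once; it reports no verdict.
Trained networks look in a picture, given as the dict that the camera call returned (one of the last four; its "shot" number tells which), for a name from the list of things; names that differ only in an ending like _2 or _b are one class to them, and where a whole thing is asked for, a point or a joint stands for the part that bears it (a point fixed in the world has none). Each returns a list of dicts, best first, with "confidence" (0 to 1); they miss things now and then, are a little off and sometimes report something else, mostly with a low value. They report only what shows in the picture. A call takes as long as a camera call. They do not tell look-alikes from the thing itself.
- silhouettes(target, picture): "pixels" (384x512 bool, what is visible of it) and "box" ([centre column, centre row, width, height] in pixels, round what is visible of it).
The state is a dict: "time_s": time; "q": joint angles; "qvel": joint speeds; "joint_efforts": joint torques, N m; "position": TCP position; "tool_rot": TCP orientation; "ft_force": force on the tool from outside, world axes, zero at the start; "wrist_torque": the same for the moment, N m; "grip_width": finger opening in m.
Only numpy, scipy, OpenCV 4.12 (cv2) and the standard library are available. Lean on these libraries where they do the work, as an engineer would, in place of code of your own. Each camera call takes 0.05 s, during which the arm holds its last target.

## Task

Get the angled drilling jig on the bench ready: swing its latch lever right round, clear of the cover, and tip the dust cover back until it stands open by itself. Then lay the block with the wide cross groove flat on the sloping bed, lengthways up the slope, groove side up, centred between the bed's sides, with its lower end down against the lip, so that it keeps the sensing pin pressed in. Leave it there with latch and cover open, and do not disturb the two plain offcuts.

Things in the scene. Friction and masses are not known exactly. Their poses are not given: they have to be found in the camera images.
- bed_lip (a point): Mid lower end of the jig's sloping bed, on its surface at the inner face of the lip, 75 mm above the bench. Axes ('bed axes'; offsets below start here): x up the slope, which climbs at 30 deg away from the robot, y across, z square out of the bed. Bed: pale wood, 56 wide, 108 mm long, sides open, hidden under the cover at first. Lip: steel, 10 mm proud. Fixed base plate 200 x 150 x 15 mm.
- pin_top (a point): Rounded tip of the steel sensing pin, 10 mm diameter, that stands 6 mm out of the bed at bed axes (52, 0, 6) mm. It is sprung lightly out of the bed (0.1 N at first, 0.5 N fully in); the weight of the block is enough to hold it in.
- pin (a joint): How far the pin is pushed into the bed, m: 0 = out, 0.006 = flush with the bed.
- latch_peg (a point): Round upright steel peg on the end of the latch lever: 12 mm diameter, 30 mm tall above the lever arm, axis along bed z. This point is on its axis, 15 mm above the arm and 15 mm below the top. With the latch shut it lies at bed axes (-6, -102, 41) mm.
- latch_pivot (a point): Pivot of the latch lever, level (along bed z) with the peg point and 44 mm from it: bed axes (-6, -58, 41) mm; it turns about bed z. The lever is a flat dark steel bar 10 mm wide, 5 mm thick, its underside 21 mm above the bed plane; its short nose reaches 22 mm from the pivot over a tab at the cover's corner.
- latch (a joint): Latch angle, rad: 0 = shut (lever across the slope, nose over the cover's tab: the cover cannot rise; starts at 0 to 0.1), growing as the peg swings down the slope towards the robot; 1.57 = stop, peg straight down the slope from the pivot. The nose is clear of the tab from about 1.2. Needs about 1 N at the peg; stays where it is left.
- cover_rod (a point): Middle of the cover's grab rod: round steel, 10 mm diameter, 44 mm free between two arms, parallel to bed y, 40 mm beyond the free lower edge of the aluminium cover plate (35 mm of clear gap). Shut, it lies at bed axes (-52, 0, 18) mm, about 65 mm above the bench, free all round.
- cover_hinge (a point): Middle of the cover's hinge axis, which is parallel to the bed's y axis, at the bed's upper end: bed axes (108, 0, 18) mm; 160 mm from the rod. The cover is a 4 mm aluminium plate 56 mm wide, parallel to the bed and 16 mm above it when shut. This point's own axes turn with the cover.
- cover (a joint): Cover angle, rad: 0 = shut (parallel to the bed), growing as the rod end rises up and over away from the robot; 2.1 = stop, with the plate upright. A stiff hinge (about 1 to 2 N at the rod): it stays where it is left.
- blank_mid (a point): Centre of the block to be loaded: pale wood, 80 mm long (x), 50 mm wide (y), 36 mm high (z), about 130 g, with a groove 28 mm wide and 8 mm deep straight across the middle of its top, along y. It lies flat on the bench, groove up. This point is half-way up, 18 mm above its underside.
- offcut_big: Plain offcut of the same wood without groove, 80 x 50 x 36 mm; origin at the centre of its underside. Not to be disturbed.
- offcut_flat: Plain flat offcut of the same wood, 70 x 50 x 20 mm; origin at the centre of its underside. Not to be disturbed.
Mind the look-alikes: they are no part of the job. What is shaped like the part that bears blank_mid but blue or orange is not meant.

How it is judged (in metres and radians):
On the way, in this order (a step that is already met when the one before it is completed fails the run):
1. the latch lever is swung clear of the cover (value of joint latch above 1.2 rad and value of joint cover below 0.15 rad), for 0.1 s.
2. the cover is tipped back open (value of joint cover above 1.6 rad), for 0.2 s.
At the end, for the whole second after the job is handed in: Latch over 1.2 rad; cover over 1.6 rad and still; grooved block on the bed groove up, flat within 0.1 rad, lengthways up the slope within 0.15 rad, lower end within 7 mm of the lip, middle within 10 mm of the centre line, centre under 22 mm above the bed; pin at least 4.2 mm in (value of joint latch above 1.2 rad and value of joint cover above 1.6 rad and value of joint pin above 0.0042 m and angle between the z axis of blank_mid and the z axis of bed_lip, either way round below 0.1 rad and angle between the x axis of blank_mid and the x axis of bed_lip, either way round below 0.15 rad and angle between blank_mid's own z axis and vertical below 1.2 rad and x of blank_mid in the frame of bed_lip between 0.036 and 0.047 m and y of blank_mid in the frame of bed_lip between -0.01 and 0.01 m and z of blank_mid in the frame of bed_lip below 0.022 m and velocity of joint cover between -0.1 and 0.1 rad/s); the robot touches nothing.
It fails at once if a plain offcut was disturbed (moved over 25 mm) (distance of any of offcut_big, offcut_flat from where it was at the start of the episode above 0.025 m).
It also fails if it takes over 70 s, if anything falls off the work surface, if the arm or the gripper's body presses on something with over 40 N, if the wrist force passes 120 N, or if a joint passes its speed limit or range.

## Working session

There is one attempt and no reset: what is moved stays moved. The work goes in short steps, Python scripts to look and compute and a shell command to move; the robot and the scene stay as the last step left them, time stands still between calls to the robot, and variables do not carry over. Pictures are saved under pics/ and viewed, and the job is handed in when it is done.

```bash
mkdir -p pics; ls
python3 - <<'E'
from rig import *
import cv2,numpy as np
print(observe()['time_s'],observe()['position'],np.round(observe()['tool_rot'],3),grip_depth)
for n in ("scene","top","wrist"):
    p=get_image(n); cv2.imwrite(f"pics/a_{n}.png",p['frame'][:,:,::-1])
    print(n,p['fx'],p['fy'],p['cx'],p['cy'],p['D'],p['xyz'],np.round(p['rotation'],4).tolist())
E
```

```text
pics
0.0 [ 0.19256124 -0.51489128  0.23070087] [[ 0.937  0.35  -0.   ]
 [ 0.35  -0.937  0.001]
 [ 0.    -0.001 -1.   ]] 0.0187
scene 354.4555713261158 354.4555713261158 258.1722673682597 195.83345271622613 [0.01639111 0.         0.         0.         0.        ] [ 1.09272193 -0.32190709  0.56695618] [[0.4673, 0.4904, -0.7356], [0.8839, -0.2772, 0.3767], [-0.0191, -0.8262, -0.563]]
top 349.80748223079695 349.80748223079695 260.7507351770774 196.7623112039577 [-0.0414109  0.         0.         0.         0.       ] [ 0.37439598 -0.03955761  0.81577157] [[-0.0192, -0.9823, 0.1862], [-0.999, 0.0265, 0.0366], [-0.0409, -0.1853, -0.9818]]
wrist 330.13629525145296 330.13629525145296 255.44803752346655 192.830261554706 [0.00712245 0.         0.         0.         0.        ] [ 0.25571182 -0.49114194  0.37435748] [[0.3502, -0.9018, -0.2532], [-0.9367, -0.3372, -0.0946], [-0.0001, 0.2703, -0.9628]]
```

View pics/a_scene.png

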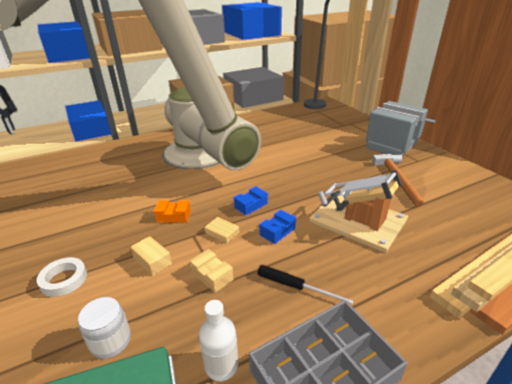

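View pics/a_top.png

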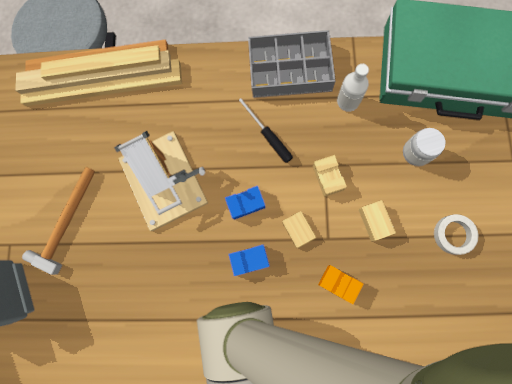

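View pics/a_wrist.png

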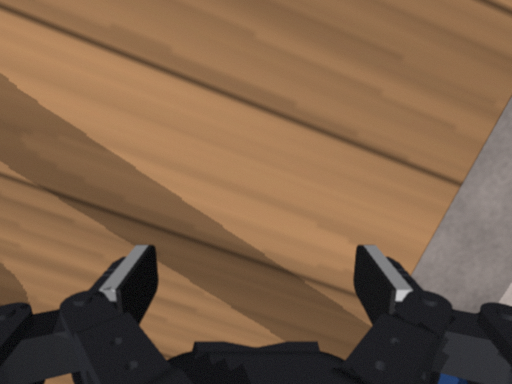

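Candidates for the block, in the top picture: pale grooved at (330,175), plain pale at (378,220) and (300,230), blue at (245,202) and (249,261), orange at (341,285). I choose the pale grooved one at (330,175) and check it in a crop.

Run:
```python
import cv2
t=cv2.imread('pics/a_top.png'); s=cv2.imread('pics/a_scene.png')
r=lambda im,x0,y0,w,h,k:cv2.resize(im[y0:y0+h,x0:x0+w],None,fx=k,fy=k,interpolation=cv2.INTER_CUBIC)
cv2.imwrite('pics/b1.png',r(t,105,120,110,115,5))
cv2.imwrite('pics/b2.png',r(s,300,140,120,115,5))
cv2.imwrite('pics/b3.png',r(t,275,140,130,115,5))
```

```text
(no output)
```

View pics/b1.png

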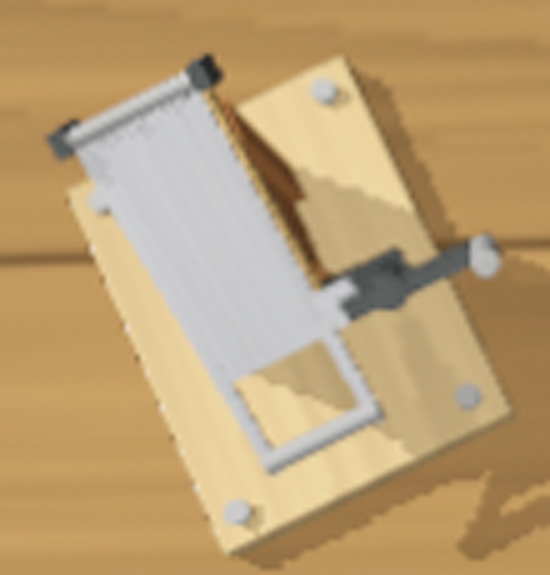

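View pics/b2.png

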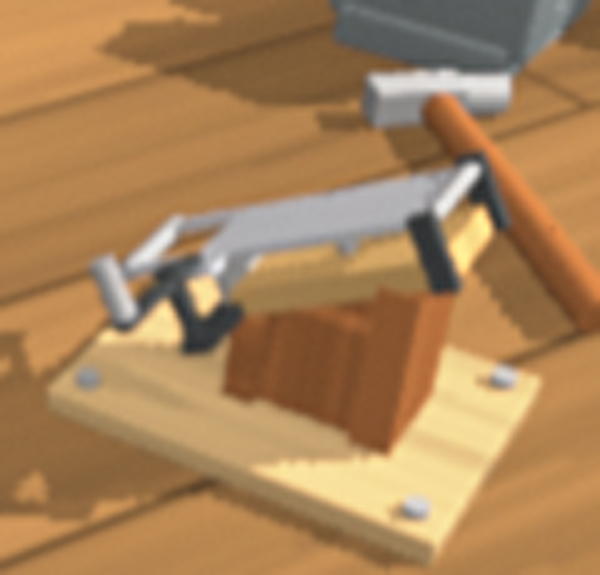

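View pics/b3.png

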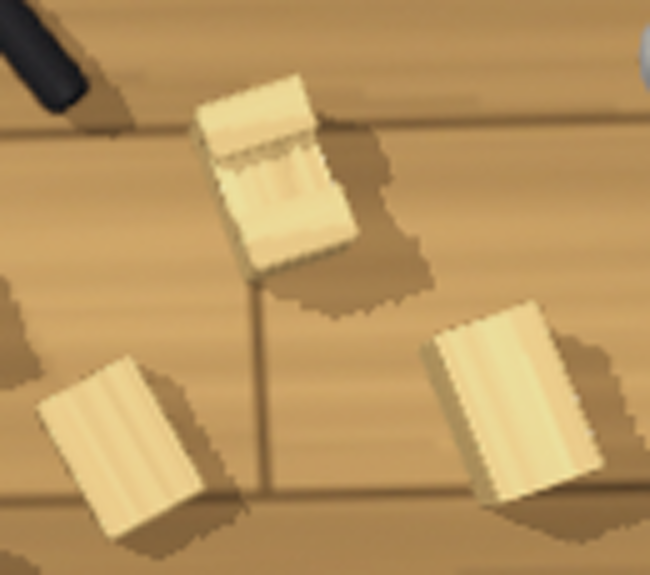

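The crop confirms it: pale block with a wide groove, its top corners at crop (195,103), (300,75), (357,233) and (258,270). The others are plain. Next I fit the jig and block poses.

```bash
cat > h.py <<'E'
import numpy as np,cv2
from scipy.optimize import least_squares
from rig import *
def proj(p,X):
    R=np.array(p['rotation']);t=np.array(p['xyz'])
    c=(np.atleast_2d(X)-t)@R
    K=np.array([[p['fx'],0,p['cx']],[0,p['fy'],p['cy']],[0,0,1]])
    return cv2.projectPoints(c.reshape(-1,1,3),np.zeros(3),np.zeros(3),K,np.array(p['D']))[0][:,0]
def Rz(a): c,s=np.cos(a),np.sin(a); return np.array([[c,-s,0],[s,c,0],[0,0,1]])
T=np.radians(30); RS=np.array([[np.cos(T),0,-np.sin(T)],[0,1,0],[np.sin(T),0,np.cos(T)]])
def bed(v,P): # mm bed -> world
    return np.array([v[0],v[1],.075])+(np.atleast_2d(P)/1000)@(Rz(v[2])@RS).T
def peg(l,z=41): 
    a=np.pi/2+l  # l=0 -> -y ; l=90deg -> -x
    return [-6-44*np.sin(l),-58-44*np.cos(l),z]
def crop(P,x0,y0,k=5): return (np.array(P,float)+.5)/k-.5+np.array([x0,y0])
def raw(p,u):  # pixel -> ray
    K=np.array([[p['fx'],0,p['cx']],[0,p['fy'],p['cy']],[0,0,1]])
    n=cv2.undistortPoints(np.array(u,float).reshape(-1,1,2),K,np.array(p['D']))[:,0]
    return np.c_[n,np.ones(len(n))]@np.array(p['rotation']).T
def onz(p,u,z):
    d=raw(p,u);t=np.array(p['xyz']);return t+d*((z-t[2])/d[:,2])[:,None]
E
python3 - <<'E'
from h import *
pt=get_image('top');ps=get_image('scene')
ot=crop([(324,437),(134,105),(485,246),(270,466),(378,411)],105,120)
os_=crop([(152,246),(457,192),(101,264),(126,322)],300,140)
def f(v):
    w=v[4]*10
    a=proj(pt,bed(v,[(-52,0,18),(108,0,18),peg(v[3],56),(-52,w,18),(-52,-w,18)]))-ot
    b=proj(ps,bed(v,[(-52,0,18),(108,0,18),peg(v[3],56),peg(v[3],26)]))-os_
    return np.r_[a.ravel(),b.ravel()]
r=least_squares(f,[.45,.25,.4,.05,2.5]);print(r.x,np.degrees(r.x[2]));print(np.round(r.fun.reshape(-1,2),1))
v=r.x
print('peg',bed(v,peg(v[3])),'rod',bed(v,[-52,0,18]),'hinge',bed(v,[108,0,18]))
c=crop([(345,57),(511,410),(228,552),(70,190)],105,120);print('base',onz(pt,c,.015))
W=onz(pt,c,.015);d=W[0]-W[1];print('yaw base',np.degrees(np.arctan2(d[1],d[0])),np.linalg.norm(d))
b=onz(pt,crop([(195,103),(300,75),(357,233),(258,270)],275,140),.036)
print('blank',b.mean(0)); d=b[0]-b[3];e=b[1]-b[2];print(np.degrees(np.arctan2([d[1],e[1]],[d[0],e[0]])),np.linalg.norm(d),np.linalg.norm(e),np.linalg.norm(b[0]-b[1]))
E
```

```text
[ 0.54923748  0.21338838  0.45445163 -0.01652332  2.65862822] 26.038160526442972
[[ 0.4 -0.6]
 [-0.2  0.7]
 [ 0.2  1.7]
 [ 0.3 -0.9]
 [ 0.4 -0.9]
 [ 0.2  0.4]
 [-1.2  0.5]
 [ 0.9 -0.7]
 [ 0.9 -0.8]]
peg [[0.5714874  0.11074313 0.10787054]] rod [[0.50068844 0.18966939 0.06458846]] hinge [[0.62518852 0.25049481 0.14458846]]
base [[0.6961889  0.20108595 0.015     ]
 [0.51810175 0.11694804 0.015     ]
 [0.45434296 0.24960614 0.015     ]
 [0.63291632 0.33579828 0.015     ]]
yaw base 25.28855923912982 0.19696248480077028
blank [ 0.57207094 -0.16996976  0.036     ]
[17.27589862 15.7881834 ] 0.08290443899971857 0.07823303078936082 0.05039378987064637
```

```bash
python3 -m crank '{"slide":[[0.036,-0.033,-0.005],[0.072,-0.066,-0.01],[0.108,-0.1,-0.015],[0.144,-0.133,-0.02],[0.18,-0.166,-0.025],[0.216,-0.2,-0.03],[0.252,-0.233,-0.035],[0.288,-0.265,-0.04]],"roll":[-0.01,-0.02,-0.03,-0.05,-0.06,-0.07,-0.08,-0.09],"grip":[0.03,0.03,0.03,0.03,0.03,0.03,0.03,0.03]}' 20
```

```text
time_s: 1.05
position: [0.3699, -0.1641, 0.2717]
tool_rot: [[0.901, 0.433, 0.0], [0.433, -0.901, -0.0], [0.0, 0.0, -1.0]]
ft_force: [1.0, 0.3, -0.6]
grip_width: 0.0301
```

Run:
```python
from h import *
o=observe();R=np.array(o['tool_rot']);p=np.array(o['position'])
print(p,np.round(R,3).tolist(),np.round(o['q'],1),o['grip_width'])
print(R.T@(np.array([.53,.15,.27])-p))
```

```text
[ 0.36992265 -0.16412453  0.27169412] [[0.901, 0.433, 0.0], [0.433, -0.901, -0.0], [0.0, 0.0, -1.0]] [-40.8   5.1  90.4   0.   84.5  23.5] 0.030149094862802886
[ 0.28031244 -0.21383176  0.00166222]
```

```bash
python3 -m crank '{"slide":[[0.035,-0.027,0],[0.07,-0.054,0],[0.105,-0.08,0],[0.14,-0.107,0],[0.175,-0.134,0],[0.21,-0.16,0],[0.245,-0.187,0],[0.28,-0.214,0]],"roll":[0,0,0,0,0,0,0,0],"grip":[0.03,0.03,0.03,0.03,0.03,0.03,0.03,0.03]}' 20; python3 -m crank '{"slide":[[0,0,0],[0,0,0],[0,0,0],[0,0,0],[0,0,0],[0,0,0],[0,0,0],[0,0,0]],"roll":[0,0,0,0,0,0,0,0],"grip":[0.03,0.03,0.03,0.03,0.03,0.03,0.03,0.03]}'
python3 - <<'E'
from h import *
import json
p=get_image('wrist');cv2.imwrite('pics/c.png',cv2.resize(p['frame'][:,:,::-1],(768,576),interpolation=cv2.INTER_CUBIC))
v=[0.5492,0.2134,0.4545,0]
print(proj(p,bed(v,[(-52,0,18),(108,0,18),peg(0,56),peg(0,26)])))
d={k:np.array(p[k]).tolist() for k in p if k!='frame' and k!='shot'};json.dump(d,open('c.json','w'))
E
```

```text
time_s: 1.85
position: [0.5298, 0.15, 0.2713]
tool_rot: [[0.901, 0.433, 0.0], [0.433, -0.901, -0.0], [-0.0, 0.0, -1.0]]
ft_force: [0.4, -1.3, 0.3]
grip_width: 0.0301
time_s: 2.65
position: [0.5293, 0.1479, 0.2714]
tool_rot: [[0.902, 0.433, 0.0], [0.433, -0.902, 0.0], [0.0, 0.0, -1.0]]
ft_force: [-0.3, 0.2, -0.3]
grip_width: 0.0297
[[209.25872199 172.19176275]
 [186.15007655  10.26830216]
 [312.9385306  161.81649577]
 [309.03044485 141.62325964]]
```

View pics/c.png

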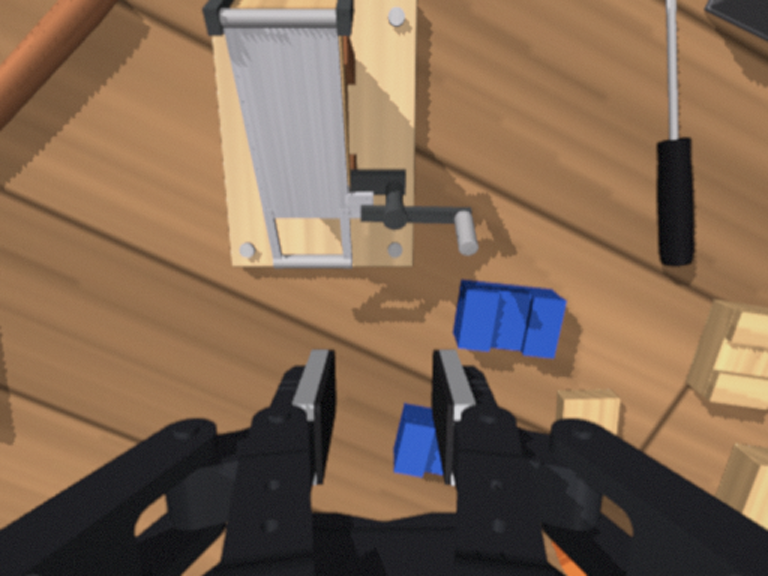

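The wrist picture agrees with the fit. In it the rod's middle is at (314,261), the hinge at (281,18), and the peg runs from its top at (467,247) to its base at (462,214), all within about 3 px of the prediction. I refit with these points.

Run:
```python
from h import *
import json
pt=get_image('top');ps=get_image('scene');pw=json.load(open('c.json'))
ot=crop([(324,437),(134,105),(485,246),(270,466),(378,411)],105,120)
os_=crop([(152,246),(457,192),(101,264),(126,322)],300,140)
ow=crop([(314,261),(281,18),(467,247),(462,214),(272,260),(353,262)],0,0,1.5)
def f(v):
    w=v[4]*10
    a=proj(pt,bed(v,[(-52,0,18),(108,0,18),peg(v[3],56),(-52,w,18),(-52,-w,18)]))-ot
    b=proj(ps,bed(v,[(-52,0,18),(108,0,18),peg(v[3],56),peg(v[3],26)]))-os_
    c=proj(pw,bed(v,[(-52,0,18),(108,0,18),peg(v[3],56),peg(v[3],26),(-52,w,18),(-52,-w,18)]))-ow
    return np.r_[a.ravel(),b.ravel(),1.5*c.ravel()]
r=least_squares(f,[.55,.21,.45,.02,2.5],loss='soft_l1');print(r.x,np.degrees(r.x[2]));print(np.round(f(r.x).reshape(-1,2),1)[-6:])
v=r.x;json.dump(list(v),open('jig.json','w'))
o=observe();R=np.array(o['tool_rot']);p=np.array(o['position'])
print(p,np.degrees(np.arctan2(R[1,0],R[0,0])))
bx=np.array([np.cos(v[2]),np.sin(v[2]),0])
g=[]
for l in [0]+list(np.linspace(v[3],1.57,9)):
    P=bed(v,peg(l))[0]-.005*bx+[0,0,-.007]; g.append(R.T@(P-p)); print(round(l,2),np.round(P,4),np.round(g[-1],4), np.round(g[-1]-g[0],4))
```

```text
[ 0.54784215  0.21334453  0.44157403 -0.02520446  2.90526952] 25.30032809773945
[[-1.5 -0.8]
 [-0.2  0.5]
 [ 1.1 -1.2]
 [ 0.6  1.3]
 [ 0.2 -0. ]
 [-0.3 -1.5]]
[0.52928503 0.14805056 0.27132534] 25.657880183182936
0 [0.5637 0.108  0.1005] [0.0137 0.051  0.1708] [0. 0. 0.]
-0.03 [0.5645 0.1084 0.1011] [0.0146 0.051  0.1703] [ 0.001  -0.     -0.0006]
0.17 [0.5574 0.1058 0.0967] [0.0071 0.0503 0.1746] [-0.0066 -0.0007  0.0038]
0.37 [0.5498 0.1048 0.0925] [-0.0002  0.0479  0.1788] [-0.0139 -0.0031  0.008 ]
0.57 [0.542  0.1055 0.0886] [-0.0069  0.0438  0.1827] [-0.0206 -0.0072  0.0119]
0.77 [0.5343 0.1079 0.0852] [-0.0128  0.0383  0.1862] [-0.0265 -0.0127  0.0154]
0.97 [0.527  0.1119 0.0823] [-0.0177  0.0316  0.189 ] [-0.0314 -0.0194  0.0182]
1.17 [0.5205 0.1173 0.0802] [-0.0213  0.0239  0.1911] [-0.0349 -0.0271  0.0203]
1.37 [0.5149 0.1239 0.0789] [-0.0235  0.0155  0.1924] [-0.0371 -0.0355  0.0216]
1.57 [0.5104 0.1315 0.0785] [-0.0242  0.0068  0.1928] [-0.0378 -0.0442  0.022 ]
```

```bash
python3 -m crank '{"slide":[[0.007,0.025,0.03],[0.014,0.051,0.06],[0.014,0.051,0.09],[0.014,0.051,0.11],[0.014,0.051,0.13],[0.014,0.051,0.15],[0.014,0.051,0.163],[0.014,0.051,0.171]],"roll":[0,0,0,0,0,0,0,0],"grip":[0.03,0.03,0.03,0.03,0.03,0.03,0.03,0.03]}' 20; python3 -m crank '{"slide":[[0,0,0],[0,0,0],[0,0,0],[0,0,0],[0,0,0],[0,0,0],[0,0,0],[0,0,0]],"roll":[0,0,0,0,0,0,0,0],"grip":[0.03,0.008,0.008,0.008,0.008,0.008,0.008,0.008]}' 20;  python3 - <<'E'
from h import *
p=get_image('wrist');cv2.imwrite('pics/d.png',cv2.resize(p['frame'][:,:,::-1],(768,576),interpolation=cv2.INTER_CUBIC))
E
```

```text
time_s: 3.6
position: [0.5637, 0.1082, 0.0992]
tool_rot: [[0.901, 0.433, -0.001], [0.433, -0.901, 0.0], [-0.001, -0.001, -1.0]]
ft_force: [-0.1, 0.1, 0.2]
grip_width: 0.0298
time_s: 4.4
position: [0.5642, 0.108, 0.1008]
tool_rot: [[0.901, 0.433, 0.001], [0.433, -0.901, -0.0], [0.001, 0.001, -1.0]]
ft_force: [-0.4, -2.0, 5.4]
grip_width: 0.0109
```

View pics/d.png

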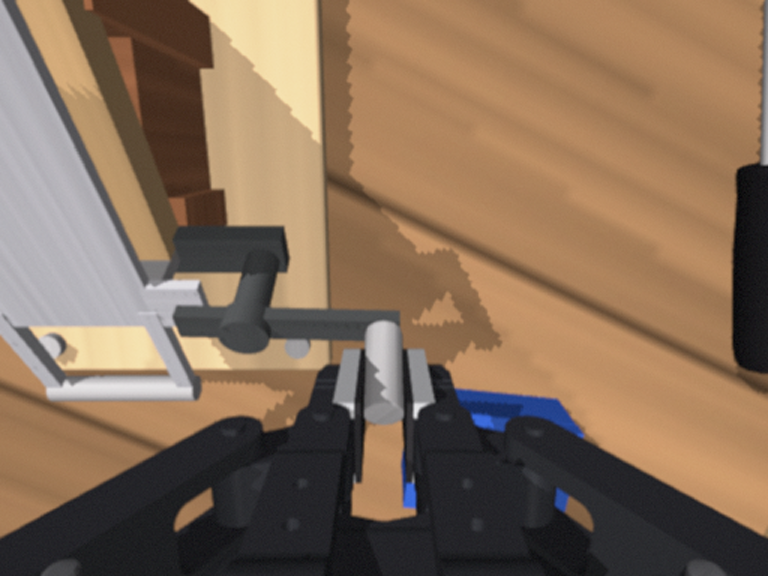

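The jaws hold the peg, seen at (383,370) with an opening of 10.9 mm. Next I swing it along its arc.

```bash
python3 -m crank '{"slide":[[-0.0038,0,0.0007],[-0.0076,-0.001,0.003],[-0.0113,-0.002,0.005],[-0.0148,-0.0035,0.007],[-0.0183,-0.0054,0.009],[-0.0215,-0.0077,0.011],[-0.0245,-0.0103,0.0127],[-0.0273,-0.0133,0.0143]],"roll":[0,0,0,0,0,0,0,0],"grip":[0.008,0.008,0.008,0.008,0.008,0.008,0.008,0.008]}' 20
```

```text
time_s: 5.25
position: [0.533, 0.1069, 0.0851]
tool_rot: [[0.902, 0.433, -0.002], [0.433, -0.902, -0.003], [-0.003, 0.002, -1.0]]
ft_force: [2.6, -11.0, -7.5]
grip_width: 0.0111
```

```bash
python3 -m crank '{"slide":[[-0.0026,-0.0033,0.0014],[-0.0048,-0.0069,0.0027],[-0.0067,-0.0107,0.0038],[-0.0082,-0.0148,0.0047],[-0.0094,-0.019,0.0054],[-0.0103,-0.0232,0.0059],[-0.0107,-0.0276,0.0061],[-0.0108,-0.029,0.0062]],"roll":[0,0,0,0,0,0,0,0],"grip":[0.008,0.008,0.008,0.008,0.008,0.008,0.008,0.008]}' 20;  python3 - <<'E'
from h import *
p=get_image('wrist');cv2.imwrite('pics/e.png',cv2.resize(p['frame'][:,:,::-1],(768,576),interpolation=cv2.INTER_CUBIC))
E
```

```text
time_s: 6.05
position: [0.5099, 0.1297, 0.0789]
tool_rot: [[0.901, 0.433, -0.004], [0.433, -0.901, -0.001], [-0.004, -0.001, -1.0]]
ft_force: [-0.6, -5.4, -8.0]
grip_width: 0.0111
```

View pics/e.png

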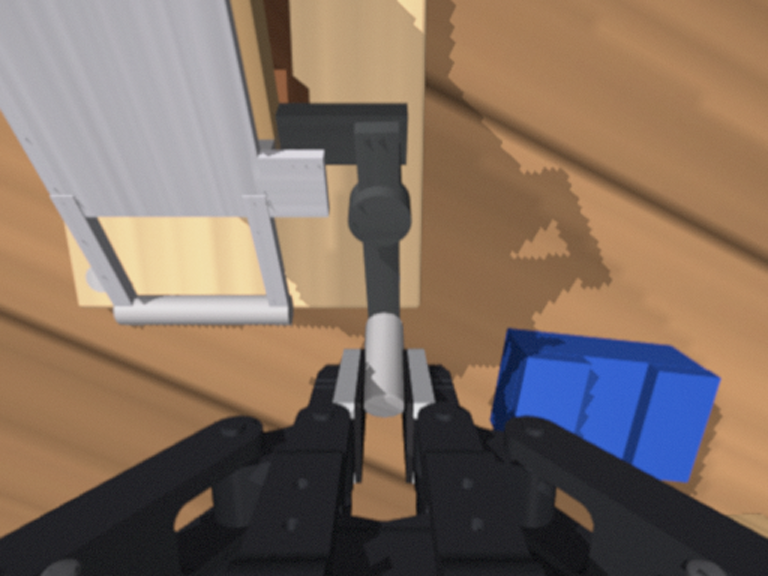

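The latch lever now points straight down the slope, with its nose at (378,140), clear of the cover tab at (300,180). I release the peg and rise.

```bash
python3 -m crank '{"slide":[[0,0,0],[0,0,0],[0,0,-0.02],[0,0,-0.04],[0,0,-0.065],[0,0,-0.09],[0,0,-0.1],[0,0,-0.1]],"roll":[0,0,0,0,0,-0.14,-0.28,-0.42],"grip":[0.028,0.028,0.028,0.028,0.028,0.028,0.028,0.028]}' 20;  python3 - <<'E'
from h import *
import json
v=json.load(open('jig.json'))
o=observe();R=np.array(o['tool_rot']);p=np.array(o['position'])
P=bed(v,[-52,0,18])[0]; print(P,P-p,R.T@(P-p),'need roll',np.degrees(np.arctan2(R[1,0],R[0,0])-v[2])-90)
E
```

```text
time_s: 6.9
position: [0.5123, 0.13, 0.1823]
tool_rot: [[0.642, 0.767, 0.005], [0.767, -0.642, 0.001], [0.004, 0.004, -1.0]]
ft_force: [0.6, 0.2, -0.8]
grip_width: 0.0281
[0.4989917  0.19025269 0.06458846] [-0.01335496  0.06020415 -0.1177105 ] [ 0.03715013 -0.04930555  0.11767535] need roll -65.23115537360634
```

```bash
python3 -m crank '{"slide":[[0.005,-0.006,0],[0.01,-0.012,0],[0.015,-0.018,0],[0.02,-0.025,0],[0.025,-0.032,0],[0.03,-0.038,0],[0.034,-0.044,0],[0.037,-0.049,0]],"roll":[-0.1425,-0.285,-0.4275,-0.57,-0.7125,-0.855,-0.9975,-1.14],"grip":[0.03,0.03,0.03,0.03,0.03,0.03,0.03,0.03]}' 20; python3 -m crank '{"slide":[[0,0,0],[0,0,0],[0,0,0],[0,0,0],[0,0,0],[0,0,0],[0,0,0],[0,0,0]],"roll":[0,0,0,0,0,0,0,0],"grip":[0.03,0.03,0.03,0.03,0.03,0.03,0.03,0.03]}' 20;  python3 - <<'E'
from h import *
import json
v=json.load(open('jig.json'))
o=observe();R=np.array(o['tool_rot']);p=np.array(o['position'])
P=bed(v,[-52,0,18])[0]; print(P-p,R.T@(P-p),np.degrees(np.arctan2(R[1,0],R[0,0])-v[2])-90, o['q'])
p=get_image('wrist');cv2.imwrite('pics/f.png',cv2.resize(p['frame'][:,:,::-1],(768,576),interpolation=cv2.INTER_CUBIC))
print(proj(p,bed(v,[(-52,0,18),(-52,22,18),(-52,-22,18)]))*1.5)
E
```

```text
time_s: 7.7
position: [0.498, 0.1903, 0.1805]
tool_rot: [[-0.429, 0.903, 0.001], [0.903, 0.429, 0.001], [0.0, 0.002, -1.0]]
ft_force: [-0.2, -0.5, -0.1]
grip_width: 0.03
time_s: 8.5
position: [0.4979, 0.1897, 0.1798]
tool_rot: [[-0.423, 0.906, -0.0], [0.906, 0.423, 0.0], [0.0, -0.0, -1.0]]
ft_force: [-0.6, 0.7, 0.8]
grip_width: 0.0297
[ 0.00108301  0.00059053 -0.11522037] [7.59800694e-05 1.23186694e-03 1.15220362e-01] -0.2771768681310789 [ 8.11238791e+00  2.26099295e+01  8.20836195e+01  3.94564407e-04
  7.53069442e+01 -1.69108634e+01]
[[387.39954242 281.88037326]
 [387.29686454 241.63624306]
 [387.49812466 320.37274672]]
```

View pics/f.png

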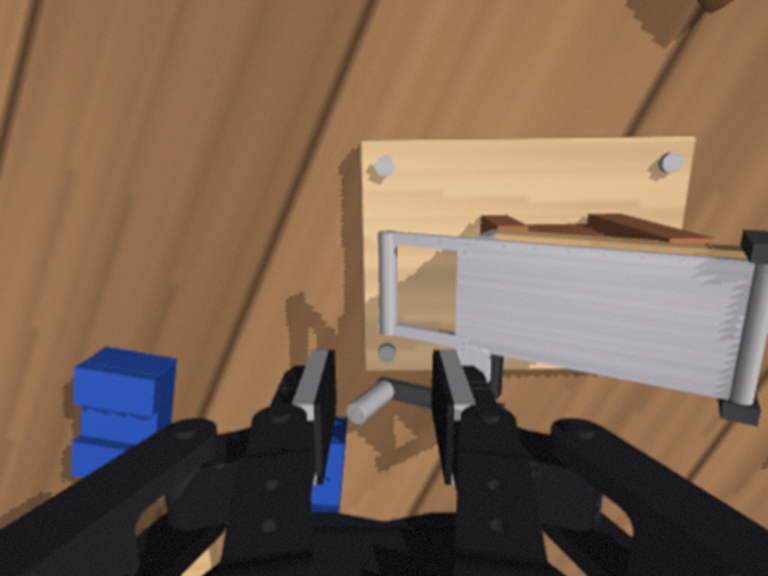

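```bash
python3 -m crank '{"slide":[[0,0.002,0.02],[0,0.002,0.04],[0,0.002,0.06],[0,0.002,0.08],[0,0.002,0.1],[0,0.002,0.115],[0,0.002,0.127],[0,0.002,0.134]],"roll":[0,0,0,0,0,0,0,0],"grip":[0.03,0.03,0.03,0.03,0.03,0.03,0.03,0.03]}' 25; python3 -m crank '{"slide":[[0,0,0],[0,0,0],[0,0,0],[0,0,0],[0,0,0],[0,0,0],[0,0,0],[0,0,0]],"roll":[0,0,0,0,0,0,0,0],"grip":[0.03,0.005,0.005,0.005,0.005,0.005,0.005,0.005]}' 25;  python3 - <<'E'
from h import *
import json
v=json.load(open('jig.json'))
o=observe();R=np.array(o['tool_rot']);p=np.array(o['position'])
print(p,o['grip_width'],o['ft_force'])
i=get_image('wrist');cv2.imwrite('pics/g.png',cv2.resize(i['frame'][:,:,::-1],(768,576),interpolation=cv2.INTER_CUBIC))
def rod(a): # cover angle
    return bed(v,[108-160*np.cos(a),0,18+160*np.sin(a)])[0]
r0=rod(0)
for a in np.arange(0,2.01,.1): print(round(a,2),np.round(R.T@(rod(a)-r0),4))
E
```

```text
time_s: 9.35
position: [0.4998, 0.1906, 0.0454]
tool_rot: [[-0.423, 0.906, 0.0], [0.906, 0.423, 0.0], [0.0, 0.0, -1.0]]
ft_force: [-10.5, -3.0, 36.7]
grip_width: 0.0303
time_s: 10.15
position: [0.5, 0.1906, 0.0461]
tool_rot: [[-0.423, 0.906, 0.001], [0.906, 0.423, 0.0], [-0.0, 0.001, -1.0]]
ft_force: [0.8, 0.2, 5.5]
grip_width: 0.009
[0.50001329 0.19061047 0.04609917] 0.009001169501329915 [0.80934342 0.16550125 5.51671975]
0.0 [0. 0. 0.]
0.1 [-0.     -0.0073 -0.0142]
0.2 [-0.0001 -0.0131 -0.0291]
0.3 [-0.0001 -0.0174 -0.0445]
0.4 [-0.0001 -0.0202 -0.0603]
0.5 [-0.0001 -0.0213 -0.0762]
0.6 [-0.0001 -0.0209 -0.0922]
0.7 [-1.000e-04 -1.890e-02 -1.081e-01]
0.8 [-1.000e-04 -1.530e-02 -1.237e-01]
0.9 [-1.000e-04 -1.010e-02 -1.388e-01]
1.0 [-0.     -0.0035 -0.1534]
1.1 [-0.      0.0046 -0.1672]
1.2 [ 0.      0.014  -0.1801]
1.3 [ 1.000e-04  2.460e-02 -1.921e-01]
1.4 [ 1.000e-04  3.640e-02 -2.029e-01]
1.5 [ 2.000e-04  4.920e-02 -2.125e-01]
1.6 [ 2.000e-04  6.280e-02 -2.208e-01]
1.7 [ 0.0003  0.0773 -0.2276]
1.8 [ 0.0004  0.0923 -0.233 ]
1.9 [ 0.0004  0.1079 -0.2369]
2.0 [ 0.0005  0.1237 -0.2392]
```

View pics/g.png

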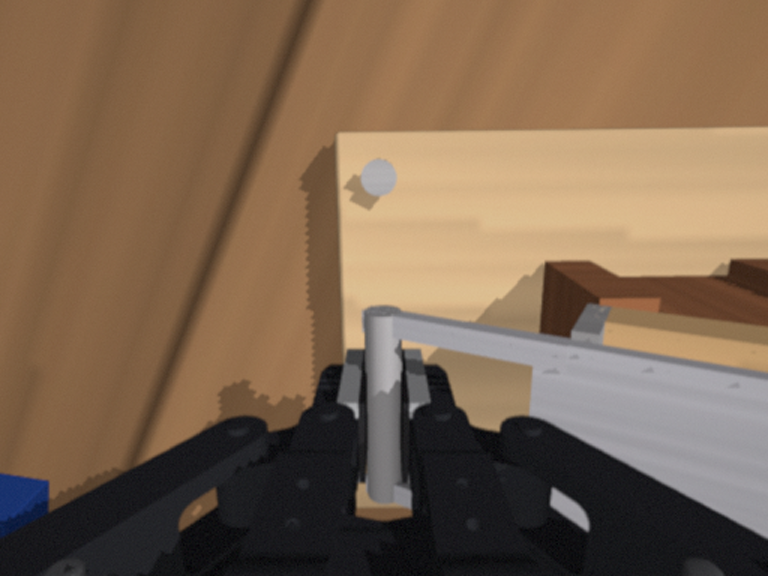

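The jaws hold the rod at (383,400), opening 9.0 mm. Next I lift it along the hinge arc.

```bash
python3 -m crank '{"slide":[[0,-0.004,-0.007],[0,-0.0073,-0.0142],[0,-0.0104,-0.0215],[0,-0.0131,-0.0291],[0,-0.0174,-0.0445],[0,-0.0202,-0.0603],[0,-0.0213,-0.0762],[0,-0.0209,-0.0922]],"roll":[0,0,0,0,0,0,0,0],"grip":[0.005,0.005,0.005,0.005,0.005,0.005,0.005,0.005]}' 25
```

```text
time_s: 11.0
position: [0.4812, 0.1816, 0.139]
tool_rot: [[-0.423, 0.906, 0.002], [0.906, 0.423, 0.0], [-0.0, 0.002, -1.0]]
ft_force: [11.2, 4.1, -4.2]
grip_width: 0.0095
```

```bash
python3 -m crank '{"slide":[[0,0.002,-0.0159],[0,0.0056,-0.0315],[0,0.0108,-0.0466],[0,0.0174,-0.0612],[0,0.0255,-0.075],[0,0.0349,-0.0879],[0,0.0455,-0.0999],[0,0.0573,-0.1107]],"roll":[0,0,0,0,0,0,0,0],"grip":[0.005,0.005,0.005,0.005,0.005,0.005,0.005,0.005]}' 25;  python3 - <<'E'
from h import *
i=get_image('scene');cv2.imwrite('pics/h.png',i['frame'][:,:,::-1])
E
```

```text
time_s: 11.8
position: [0.5332, 0.2066, 0.2465]
tool_rot: [[-0.423, 0.906, -0.003], [0.906, 0.423, 0.001], [0.002, -0.002, -1.0]]
ft_force: [12.2, 5.8, -19.6]
grip_width: 0.0091
```

View pics/h.png

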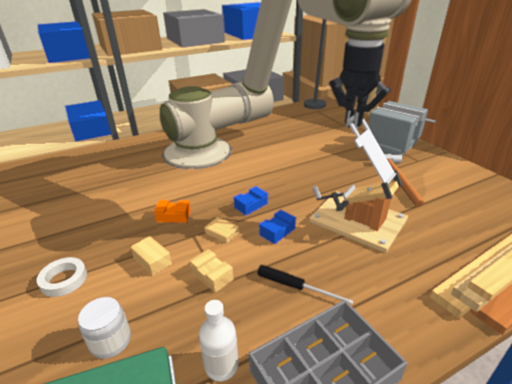

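The cover is following the gripper, its plate at (378,155) in the scene view. Next I tip it on to about 1.95 rad.

```bash
python3 -m crank '{"slide":[[0,0.0128,-0.0096],[0,0.0264,-0.0179],[0,0.0409,-0.0247],[0,0.0559,-0.0301],[0,0.0715,-0.034],[0,0.0794,-0.0352],[0,0.0794,-0.0352],[0,0.0794,-0.0352]],"roll":[0,0,0,0,0,0,0,0],"grip":[0.005,0.005,0.005,0.005,0.005,0.005,0.005,0.005]}' 25;  python3 -m crank '{"slide":[[0,0,0],[0,0,0],[0,0,0],[0,0,0],[0,0,-0.02],[0,0,-0.04],[0,0,-0.06],[0,0,-0.08]],"roll":[0,0,0,0,0,0,0,0],"grip":[0.02,0.025,0.025,0.025,0.025,0.025,0.025,0.025]}' 25;python3 - <<'E'
from h import *
i=get_image('scene');cv2.imwrite('pics/i.png',i['frame'][:,:,::-1])
E
```

```text
time_s: 12.65
position: [0.6034, 0.2401, 0.2832]
tool_rot: [[-0.424, 0.906, -0.003], [0.906, 0.424, 0.001], [0.002, -0.003, -1.0]]
ft_force: [-1.7, 4.9, -3.5]
grip_width: 0.0086
time_s: 13.45
position: [0.6045, 0.2394, 0.3649]
tool_rot: [[-0.423, 0.906, 0.0], [0.906, 0.423, -0.0], [-0.0, 0.0, -1.0]]
ft_force: [0.4, 0.4, -0.4]
grip_width: 0.0247
```

View pics/i.png

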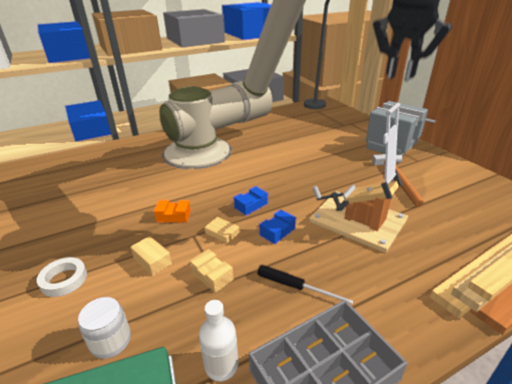

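The cover stands nearly upright at (390,145) with the gripper clear. The block at (222,230) looks different now, so I check it.

Run:
```python
from h import *
i=cv2.imread('pics/i.png');s=cv2.imread('pics/a_scene.png')
t=get_image('top');cv2.imwrite('pics/j_top.png',t['frame'][:,:,::-1])
c=lambda m:cv2.resize(m[180:300,130:300],None,fx=2.3,fy=2.3,interpolation=cv2.INTER_CUBIC)
cv2.imwrite('pics/j.png',np.hstack([c(s),c(i)]))
```

```text
(no output)
```

View pics/j.png

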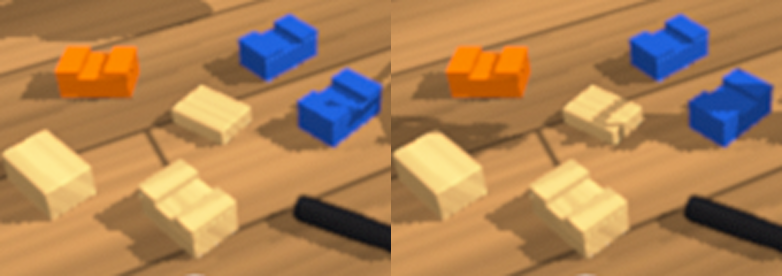

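View pics/j_top.png

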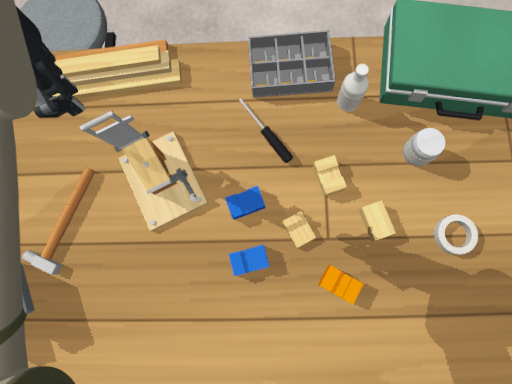

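That is only the arm's shadow falling on the flat offcut, and nothing has moved. The cover stands at about 1.95 rad. The gripper body needs more room when it places the block, so I nudge the cover towards its 2.1 stop with the fingers straddling the rod.

```bash
python3 -m crank '{"slide":[[0,0,0.025],[0,0,0.05],[0,0,0.07],[0,0,0.078],[0,0.008,0.078],[0,0.014,0.078],[0,0.02,0.078],[0,0.026,0.078]],"roll":[0,0,0,0,0,0,0,0],"grip":[0.025,0.025,0.025,0.025,0.025,0.025,0.025,0.025]}' 25;  python3 -m crank '{"slide":[[0,0.003,0],[0,0.005,0],[0,0.005,0],[0,-0.003,0],[0,-0.003,-0.03],[0,-0.003,-0.06],[0,-0.003,-0.09],[0,-0.003,-0.09]],"roll":[0,0,0,0,0,0,0,0],"grip":[0.025,0.025,0.025,0.025,0.025,0.025,0.025,0.025]}' 25;python3 - <<'E'
from h import *
import json
v=json.load(open('jig.json'))
i=get_image('scene');t=get_image('top')
for a in (1.8,1.9,2.0,2.1):
  X=bed(v,[108-160*np.cos(a),0,18+160*np.sin(a)]);print(a,proj(i,X),proj(t,X))
c=cv2.resize(i['frame'][80:240,300:440,::-1],None,fx=3.5,fy=3.5,interpolation=cv2.INTER_CUBIC)
d=cv2.resize(t['frame'][100:240,60:130+90,::-1],None,fx=4,fy=4,interpolation=cv2.INTER_CUBIC)
cv2.imwrite('pics/k.png',c);cv2.imwrite('pics/k2.png',d)
o=observe();R=np.array(o['tool_rot']);p=np.array(o['position'])
print(np.round(R.T@(np.array([.572,-.170,.25])-p),4),o['q'])
E
```

```text
time_s: 14.35
position: [0.6289, 0.2508, 0.2867]
tool_rot: [[-0.423, 0.906, 0.001], [0.906, 0.423, 0.0], [-0.0, 0.001, -1.0]]
ft_force: [-0.5, -0.4, 0.4]
grip_width: 0.0249
time_s: 15.15
position: [0.6257, 0.2494, 0.3806]
tool_rot: [[-0.423, 0.906, 0.008], [0.906, 0.423, 0.002], [-0.002, 0.008, -1.0]]
ft_force: [0.6, 0.5, 1.0]
grip_width: 0.025
1.8 [[381.10116892 108.39275952]] [[104.26068535 133.90516044]]
1.9 [[388.88551037 108.0684031 ]] [[ 99.75457255 124.94707726]]
2.0 [[396.88835435 108.5185929 ]] [[ 95.67256007 116.22021702]]
2.1 [[405.01071883 109.76821466]] [[ 92.08591045 107.88367812]]
[-0.3572 -0.226   0.1258] [ 1.16778296e+01  3.42192844e+01  3.01049837e+01  3.32134095e-03
  1.15631087e+02 -1.33590597e+01]
```

View pics/k.png

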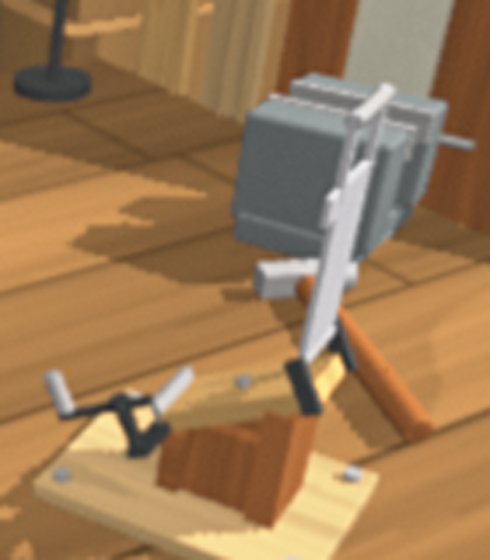

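View pics/k2.png

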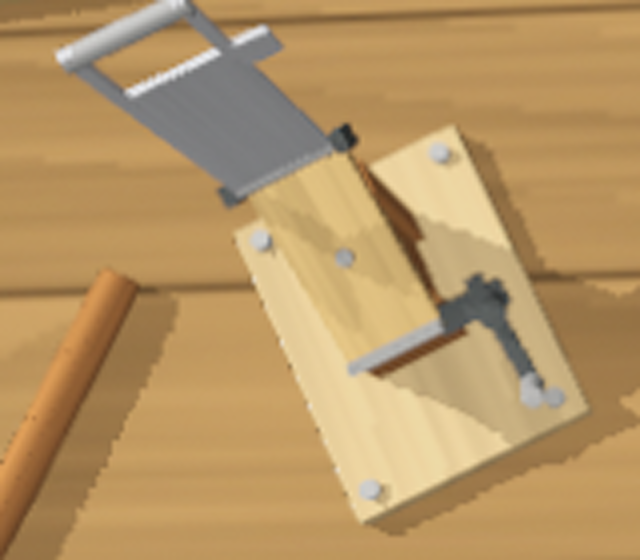

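The rod is at crop (370,102), scene (405.7,109), which matches 2.1 rad, so the cover is fully open. The latch points down-slope and the pin shows at crop (345,257). Now I move to the block.

```bash
python3 -m crank '{"slide":[[-0.035,-0.02,0],[-0.075,-0.045,0],[-0.115,-0.07,0.02],[-0.155,-0.095,0.04],[-0.195,-0.12,0.055],[-0.235,-0.145,0.07],[-0.275,-0.17,0.085],[-0.315,-0.196,0.1]],"roll":[-0.14,-0.28,-0.42,-0.56,-0.7,-0.84,-0.98,-1.12],"grip":[0.08,0.08,0.08,0.08,0.08,0.08,0.08,0.08]}' 25;python3 - <<'E'
from h import *
import json
v=json.load(open('jig.json'))
t=get_image('top')
print(proj(t,bed(v,[(52,0,6),(0,28,10),(0,-28,10)])), crop([(345,257),(350,366),(438,322)],60,100,4))
o=observe();R=np.array(o['tool_rot']);p=np.array(o['position'])
y=np.degrees(np.arctan2(R[1,0],R[0,0]))
print(p,np.round(R.T@(np.array([.572,-.170,.2])-p),4),y,np.radians(y-196.5),o['q'])
E
```

```text
time_s: 16.05
position: [0.5803, -0.1186, 0.2745]
tool_rot: [[-1.0, 0.009, -0.002], [0.009, 1.0, 0.001], [0.002, 0.001, -1.0]]
ft_force: [0.8, -0.5, -0.4]
grip_width: 0.0799
[[146.1077638  164.52477392]
 [146.41739928 191.59828934]
 [169.60908587 180.21487676]] [[145.875 163.875]
 [147.125 191.125]
 [169.125 180.125]]
[ 0.57886063 -0.12487384  0.27147665] [ 0.0063 -0.0451  0.0715] 179.87907445878622 -0.2900898754230009 [ -23.5468428    25.03795976   62.48738279   -0.1608508    92.8490936
 -113.43338233]
```

```bash
python3 -m crank '{"slide":[[0.002,-0.015,0.02],[0.004,-0.03,0.04],[0.006,-0.045,0.05],[0.006,-0.045,0.05],[0.006,-0.045,0.05],[0.006,-0.045,0.05],[0.006,-0.045,0.05],[0.006,-0.045,0.05]],"roll":[-0.14,-0.29,-0.29,-0.29,-0.29,-0.29,-0.29,-0.29],"grip":[0.08,0.08,0.08,0.08,0.08,0.08,0.08,0.08]}' 25;python3 - <<'E'
from h import *
import json
i=get_image('wrist');cv2.imwrite('pics/l.png',cv2.resize(i['frame'][:,:,::-1],(768,576),interpolation=cv2.INTER_CUBIC))
json.dump({k:np.array(i[k]).tolist() for k in i if k!='frame' and k!='shot'},open('l.json','w'))
E
```

```text
time_s: 16.9
position: [0.575, -0.1615, 0.2271]
tool_rot: [[-0.962, -0.272, 0.001], [-0.272, 0.962, -0.0], [-0.001, -0.001, -1.0]]
ft_force: [0.6, 0.4, 0.1]
grip_width: 0.0798
```

View pics/l.png

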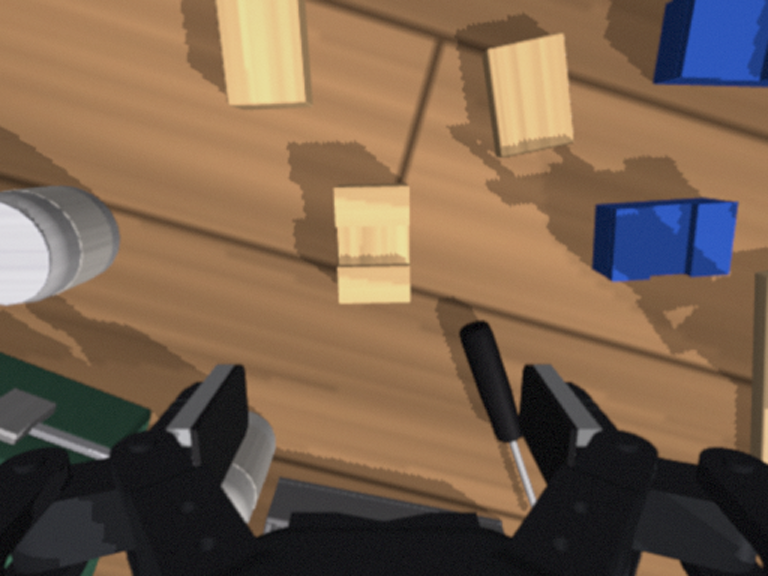

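The grooved block is at (335–410, 185–304) in the wrist view, groove visible, almost square to the tool. I compute its pose.

Run:
```python
from h import *
import json
i=json.load(open('l.json'))
b=onz(i,crop([(335,187),(409,185.5),(410,302),(339,304)],0,0,1.5),.036)
c=b.mean(0);d=b[3]-b[0];e=b[2]-b[1];print(c,np.linalg.norm(d),np.linalg.norm(e),np.linalg.norm(b[1]-b[0]),np.degrees(np.arctan2([d[1],e[1]],[d[0],e[0]])))
o=observe();R=np.array(o['tool_rot']);p=np.array(o['position'])
print(np.degrees(np.arctan2(R[1,0],R[0,0])),p)
f=R[:,0];c2=c+.008*f
c2[2]=.009;print(np.round(R.T@(c2-p),4))
```

```text
[ 0.57103619 -0.17008595  0.036     ] 0.08122571261225188 0.08072009035611279 0.04906473499993174 [16.2617762  17.08021711]
-164.2193019499052 [ 0.57497859 -0.16152161  0.22698561]
[ 0.0142 -0.0071  0.218 ]
```

```bash
python3 -m crank '{"slide":[[0.007,-0.004,0.03],[0.014,-0.007,0.06],[0.014,-0.007,0.095],[0.014,-0.007,0.13],[0.014,-0.007,0.165],[0.014,-0.007,0.19],[0.014,-0.007,0.208],[0.014,-0.007,0.218]],"roll":[-0.007,-0.014,-0.014,-0.014,-0.014,-0.014,-0.014,-0.014],"grip":[0.08,0.08,0.08,0.08,0.08,0.08,0.08,0.08]}' 25; python3 -m crank '{"slide":[[0,0,0],[0,0,0],[0,0,0],[0,0,0],[0,0,0],[0,0,0],[0,0,0],[0,0,0]],"roll":[0,0,0,0,0,0,0,0],"grip":[0.06,0.045,0.045,0.045,0.045,0.045,0.045,0.045]}' 25;  python3 - <<'E'
from h import *
i=get_image('wrist');cv2.imwrite('pics/m.png',cv2.resize(i['frame'][:,:,::-1],(768,576),interpolation=cv2.INTER_CUBIC))
E
```

```text
time_s: 17.75
position: [0.5629, -0.1721, 0.0072]
tool_rot: [[-0.958, -0.285, -0.002], [-0.285, 0.958, 0.001], [0.001, 0.001, -1.0]]
ft_force: [-0.0, -0.7, -0.2]
grip_width: 0.0798
time_s: 18.55
position: [0.5638, -0.1727, 0.0097]
tool_rot: [[-0.958, -0.285, 0.002], [-0.285, 0.958, -0.001], [-0.001, -0.001, -1.0]]
ft_force: [-0.5, 1.4, 6.1]
grip_width: 0.0492
```

View pics/m.png

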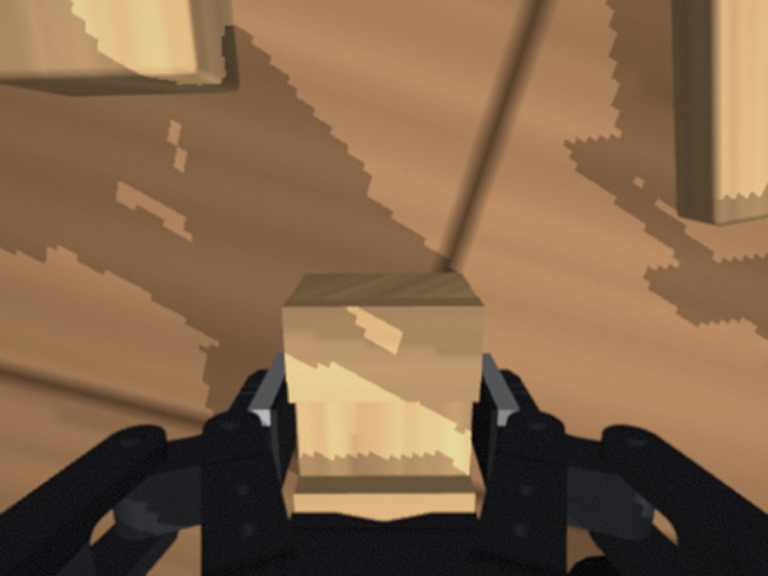

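Block gripped (opening 49.2 mm, groove at (385,440) between the pads). I lift it and work out the carry.

```bash
python3 -m crank '{"slide":[[0,0,-0.01],[0,0,-0.03],[0,0,-0.06],[0,0,-0.095],[0,0,-0.13],[0,0,-0.16],[0,0,-0.18],[0,0,-0.19]],"roll":[0,0,0,0,0,0,0,0],"grip":[0.045,0.045,0.045,0.045,0.045,0.045,0.045,0.045]}' 25;  cat > goal.py <<'E'
from h import *
import json
v=json.load(open('jig.json'))
o=observe();R=np.array(o['tool_rot']);p=np.array(o['position'])
P=bed(v,[35.4,0,23])[0]+[0,0,-.0133]
y=np.degrees(np.arctan2(R[1,0],R[0,0]))
print(p,'goal',P,np.round(R.T@(P-p),4),'roll',np.radians(y%360-180-np.degrees(v[2])),o['grip_width'],o['ft_force'],np.round(o['q']))
E
python3 goal.py
```

```text
time_s: 19.4
position: [0.5634, -0.1726, 0.201]
tool_rot: [[-0.958, -0.285, 0.003], [-0.285, 0.958, -0.001], [-0.002, -0.002, -1.0]]
ft_force: [0.2, -0.8, -2.2]
grip_width: 0.0496
[ 0.56344264 -0.17256486  0.20104824] goal [0.56516188 0.22153165 0.09931858] [-0.1138  0.3775  0.1011] roll -0.15232088543395156 0.0495798466274797 [ 0.15534923 -0.75605831 -2.17957595] [ -29.   27.   71.   -0.   82. -135.]
```

```bash
python3 -m crank '{"slide":[[-0.01,0.035,0],[-0.024,0.08,0],[-0.038,0.127,0],[-0.052,0.174,0],[-0.066,0.221,0],[-0.08,0.268,0],[-0.094,0.315,0],[-0.106,0.355,0]],"roll":[-0.02,-0.04,-0.06,-0.08,-0.1,-0.12,-0.14,-0.152],"grip":[0.045,0.045,0.045,0.045,0.045,0.045,0.045,0.045]}' 25; python3 -m crank '{"slide":[[0,0,0],[0,0,0],[0,0,0],[0,0,0],[0,0,0],[0,0,0],[0,0,0],[0,0,0]],"roll":[0,0,0,0,0,0,0,0],"grip":[0.045,0.045,0.045,0.045,0.045,0.045,0.045,0.045]}' 20; python3 goal.py
python3 - <<'E'
from h import *
i=get_image('scene');cv2.imwrite('pics/n.png',cv2.resize(i['frame'][60:260,280:450,::-1],None,fx=3,fy=3,interpolation=cv2.INTER_CUBIC))
E
```

```text
time_s: 20.2
position: [0.5627, 0.2004, 0.1981]
tool_rot: [[-0.904, -0.428, -0.001], [-0.428, 0.904, -0.0], [0.001, 0.001, -1.0]]
ft_force: [0.2, -0.8, -1.6]
grip_width: 0.0495
time_s: 21.0
position: [0.5636, 0.1978, 0.1986]
tool_rot: [[-0.904, -0.427, 0.0], [-0.427, 0.904, 0.0], [-0.0, 0.0, -1.0]]
ft_force: [0.5, 0.3, -1.0]
grip_width: 0.0495
[0.56362315 0.19784829 0.19859636] goal [0.56516188 0.22153165 0.09931858] [-0.0115  0.0208  0.0993] roll -0.0005626513183261526 0.04948003940311425 [ 0.54066378  0.28004285 -1.02395266] [   8.   28.   70.    0.   82. -107.]
```

View pics/n.png

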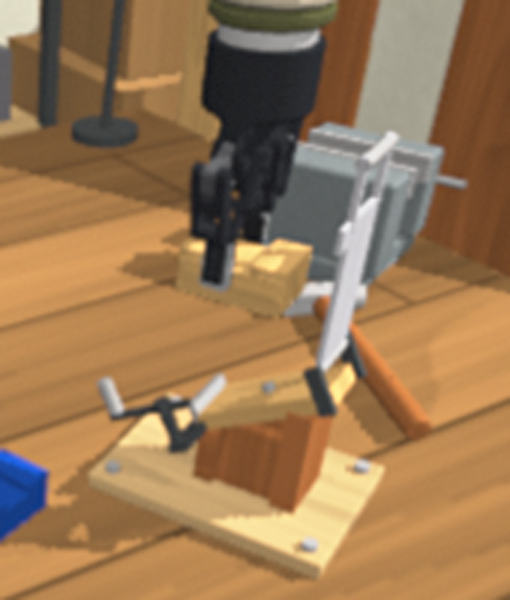

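The block hangs level over the bed, crop (245,275), with the cover well clear. I lower it to just above contact and then press slowly so that it turns in the pads onto the slope.

```bash
python3 -m crank '{"slide":[[-0.004,0.007,0.0],[-0.008,0.014,0.01],[-0.0115,0.021,0.02],[-0.0115,0.021,0.035],[-0.0115,0.021,0.05],[-0.0115,0.021,0.06],[-0.0115,0.021,0.065],[-0.0115,0.021,0.065]],"roll":[0,0,0,0,0,0,0,0],"grip":[0.045,0.045,0.045,0.045,0.045,0.045,0.045,0.045]}' 20; python3 goal.py
```

```text
time_s: 21.85
position: [0.5648, 0.2221, 0.1328]
tool_rot: [[-0.904, -0.427, -0.001], [-0.427, 0.904, -0.0], [0.001, 0.0, -1.0]]
ft_force: [0.7, -0.2, -2.3]
grip_width: 0.0493
[0.56476165 0.22206885 0.13279076] goal [0.56516188 0.22153165 0.09931858] [-0.0002 -0.0007  0.0335] roll -0.00017789054425643185 0.04928658035663 [ 0.65180223 -0.20915832 -2.26081568] [  10.   32.   74.    0.   74. -105.]
```

```bash
python3 -m crank '{"slide":[[0,0,0.004],[0,0,0.007],[0,0,0.01],[0,0,0.012],[0,0,0.014],[0,0,0.016],[0,0,0.018],[0,0,0.02]],"roll":[0,0,0,0,0,0,0,0],"grip":[0.045,0.045,0.045,0.045,0.045,0.045,0.045,0.045]}' 20; python3 goal.py;python3 - <<'E'
from h import *
i=get_image('scene');cv2.imwrite('pics/o.png',cv2.resize(i['frame'][100:240,280:450,::-1],None,fx=4,fy=4,interpolation=cv2.INTER_CUBIC))
E
```

```text
time_s: 22.65
position: [0.5636, 0.2214, 0.1144]
tool_rot: [[-0.904, -0.427, -0.003], [-0.427, 0.904, -0.001], [0.003, -0.0, -1.0]]
ft_force: [-10.4, -4.3, 8.7]
grip_width: 0.0496
[0.56362528 0.22143755 0.11443129] goal [0.56516188 0.22153165 0.09931858] [-0.0015 -0.0006  0.0151] roll 2.943375588582548e-05 0.04959956241121532 [-10.40167551  -4.29252572   8.73419029] [  10.   33.   75.   -0.   72. -105.]
```

View pics/o.png

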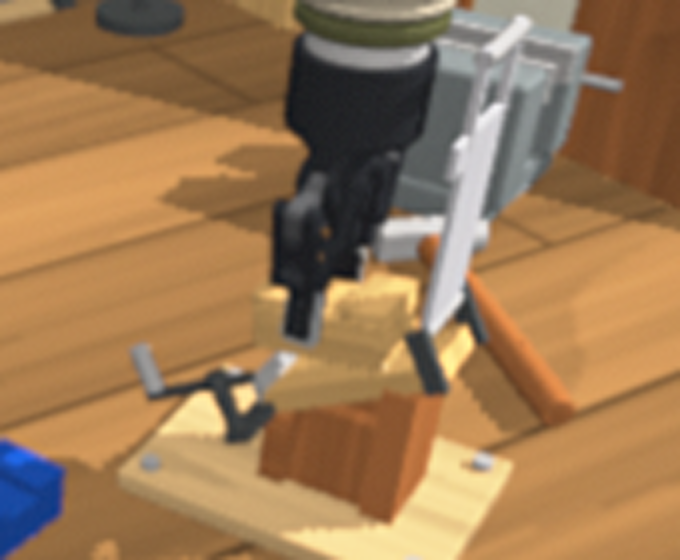

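It touches at the upper end with a force of about 14 N. I continue pressing down slowly.

```bash
python3 -m crank '{"slide":[[0,0,0.001],[0,0,0.002],[0,0,0.003],[0,0,0.004],[0,0,0.005],[0,0,0.006],[0,0,0.007],[0,0,0.007]],"roll":[0,0,0,0,0,0,0,0],"grip":[0.045,0.045,0.045,0.045,0.045,0.045,0.045,0.045]}' 20; python3 goal.py;python3 - <<'E'
from h import *
i=get_image('scene');cv2.imwrite('pics/p.png',cv2.resize(i['frame'][100:240,280:450,::-1],None,fx=4,fy=4,interpolation=cv2.INTER_CUBIC))
E
```

```text
time_s: 23.5
position: [0.5635, 0.2213, 0.107]
tool_rot: [[-0.904, -0.427, -0.003], [-0.427, 0.904, -0.001], [0.004, 0.0, -1.0]]
ft_force: [-9.7, -4.0, 5.7]
grip_width: 0.0501
[0.56345336 0.22134433 0.10698327] goal [0.56516188 0.22153165 0.09931858] [-0.0017 -0.0006  0.0077] roll -1.0959636261787184e-05 0.050130315897238535 [-9.6842057  -4.01618305  5.74012338] [  10.   34.   76.   -0.   71. -105.]
```

View pics/p.png

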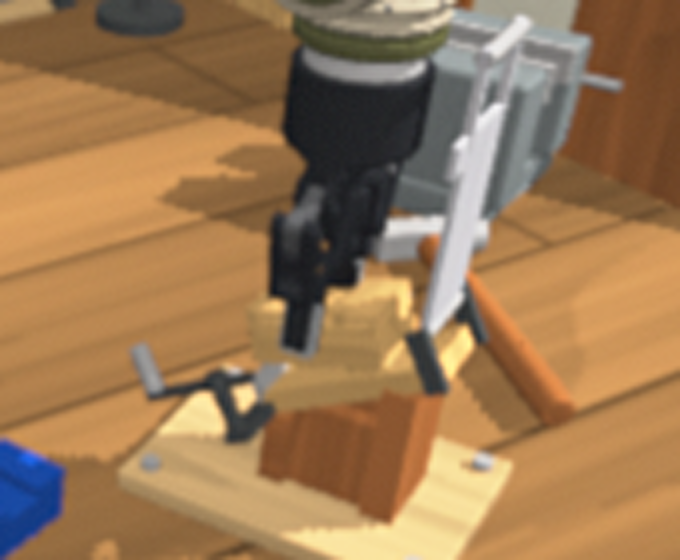

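The block is tilting, its lower end coming down at (260,330). I continue.

```bash
python3 -m crank '{"slide":[[0,0,0.001],[0,0,0.002],[0,0,0.003],[0,0,0.004],[0,0,0.005],[0,0,0.006],[0,0,0.007],[0,0,0.007]],"roll":[0,0,0,0,0,0,0,0],"grip":[0.045,0.045,0.045,0.045,0.045,0.045,0.045,0.045]}' 20; python3 goal.py;python3 - <<'E'
from h import *
i=get_image('scene');cv2.imwrite('pics/q.png',cv2.resize(i['frame'][100:240,280:450,::-1],None,fx=4,fy=4,interpolation=cv2.INTER_CUBIC))
i=get_image('wrist');cv2.imwrite('pics/q2.png',cv2.resize(i['frame'][:,:,::-1],(768,576)))
E
```

```text
time_s: 24.35
position: [0.5637, 0.2214, 0.1009]
tool_rot: [[-0.904, -0.427, -0.002], [-0.427, 0.904, -0.001], [0.002, -0.0, -1.0]]
ft_force: [-10.3, -4.7, 12.7]
grip_width: 0.0497
[0.56373661 0.22144152 0.10088628] goal [0.56516188 0.22153165 0.09931858] [-0.0013 -0.0005  0.0016] roll 2.2137902938630442e-05 0.0496805459041693 [-10.30116034  -4.74710232  12.74419254] [  10.   34.   76.   -0.   70. -105.]
```

View pics/q.png

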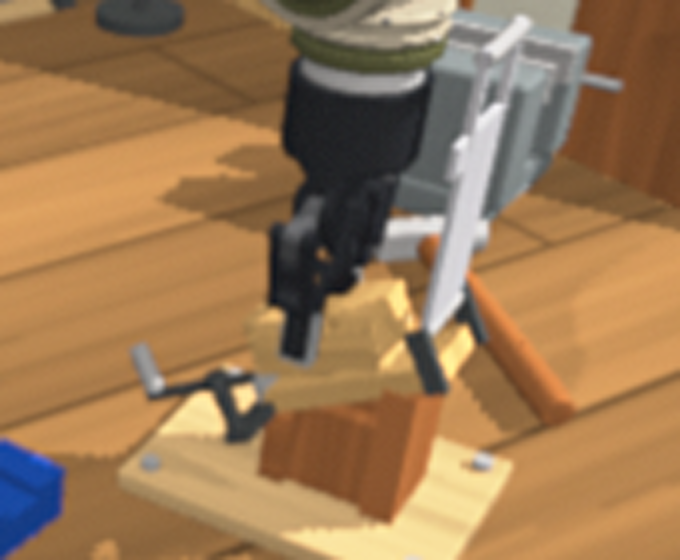

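View pics/q2.png

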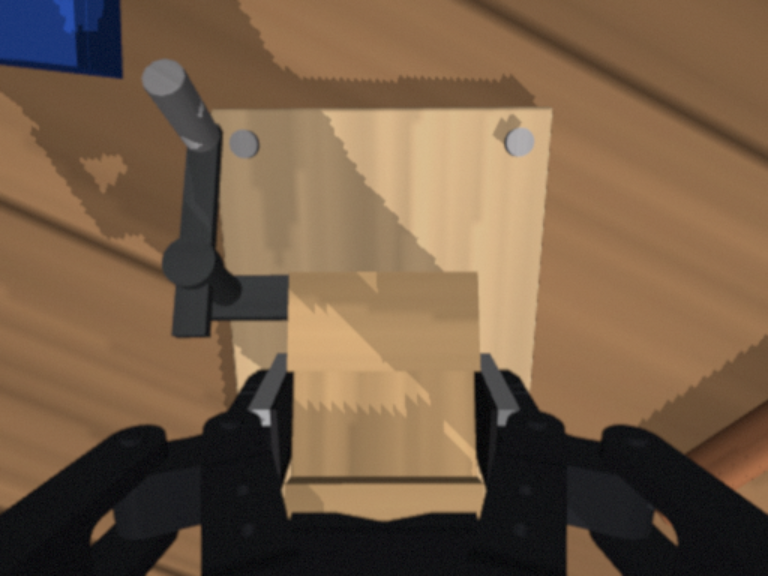

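```bash
python3 -m crank '{"slide":[[-0.001,0,0],[-0.002,0,0],[-0.003,0,0],[-0.003,0,0.001],[-0.003,0,0.002],[-0.003,0,0.003],[-0.003,0,0.004],[-0.003,0,0.004]],"roll":[0,0,0,0,0,0,0,0],"grip":[0.045,0.045,0.045,0.045,0.045,0.045,0.045,0.045]}' 20; python3 goal.py;python3 - <<'E'
from h import *
i=get_image('wrist');cv2.imwrite('pics/r2.png',cv2.resize(i['frame'][:,:,::-1],(768,576)))
E
```

```text
time_s: 25.25
position: [0.565, 0.222, 0.0999]
tool_rot: [[-0.904, -0.428, -0.004], [-0.428, 0.904, -0.003], [0.004, -0.001, -1.0]]
ft_force: [-26.8, -10.4, 38.5]
grip_width: 0.0494
[0.56498173 0.22202211 0.09992768] goal [0.56516188 0.22153165 0.09931858] [ 0.     -0.0005  0.0006] roll 0.000489681329973248 0.04944328684887106 [-26.75311768 -10.4082293   38.5110335 ] [  10.   34.   76.   -0.   70. -105.]
```

View pics/r2.png

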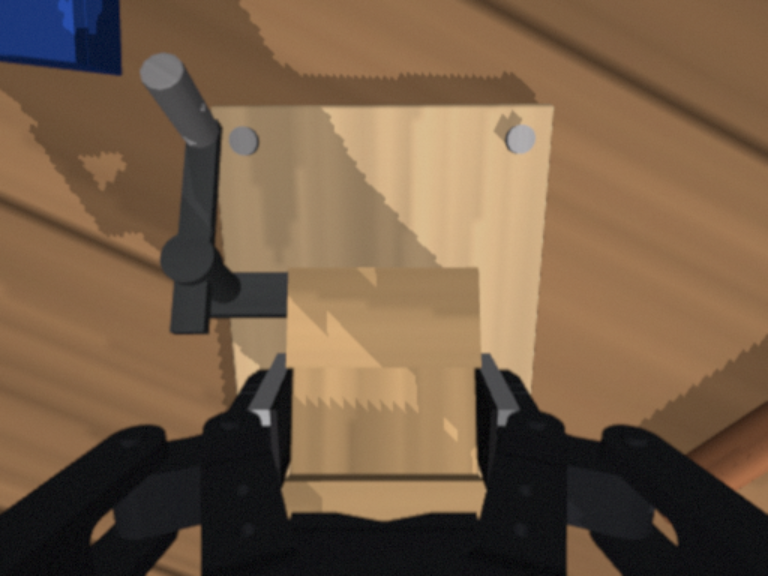

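The force rises to 48 N roughly along the bed normal, so the block is seated. I ease off, release and rise.

```bash
python3 -m crank '{"slide":[[0,0,-0.002],[0,0,-0.004],[0,0,-0.004],[0,0,-0.004],[0,0,-0.004],[0,0,-0.004],[0,0,-0.004],[0,0,-0.004]],"roll":[0,0,0,0,0,0,0,0],"grip":[0.045,0.045,0.055,0.062,0.062,0.062,0.062,0.062]}' 20; python3 -m crank '{"slide":[[0,0,-0.01],[0.0,0,-0.03],[0.005,0,-0.05],[0.01,0,-0.07],[0.02,0,-0.09],[0.03,0,-0.1],[0.04,0,-0.11],[0.04,0,-0.11]],"roll":[0,0,0,0,0,0,0,0],"grip":[0.062,0.062,0.062,0.062,0.062,0.062,0.062,0.062]}' 20; python3 goal.py;python3 - <<'E'
from h import *
i=get_image('wrist');cv2.imwrite('pics/s2.png',cv2.resize(i['frame'][:,:,::-1],(768,576)))
i=get_image('scene');cv2.imwrite('pics/s.png',cv2.resize(i['frame'][100:240,280:450,::-1],None,fx=4,fy=4,interpolation=cv2.INTER_CUBIC))
i=get_image('top');cv2.imwrite('pics/s3.png',cv2.resize(i['frame'][100:240,60:220,::-1],None,fx=4,fy=4,interpolation=cv2.INTER_CUBIC))
E
```

```text
time_s: 26.1
position: [0.5678, 0.2232, 0.0995]
tool_rot: [[-0.904, -0.427, -0.0], [-0.427, 0.904, 0.0], [0.0, 0.0, -1.0]]
ft_force: [-0.9, -0.4, -0.6]
grip_width: 0.0621
time_s: 26.9
position: [0.5309, 0.2058, 0.2109]
tool_rot: [[-0.904, -0.427, 0.002], [-0.427, 0.904, 0.0], [-0.002, -0.001, -1.0]]
ft_force: [0.5, 1.1, -0.3]
grip_width: 0.0618
[0.53094389 0.20581597 0.21090473] goal [0.56516188 0.22153165 0.09931858] [-0.0375 -0.0003  0.1116] roll -0.0004762296950201418 0.0618397932347434 [ 0.46044931  1.11144103 -0.33250975] [   9.   25.   73.   -0.   82. -106.]
```

View pics/s.png

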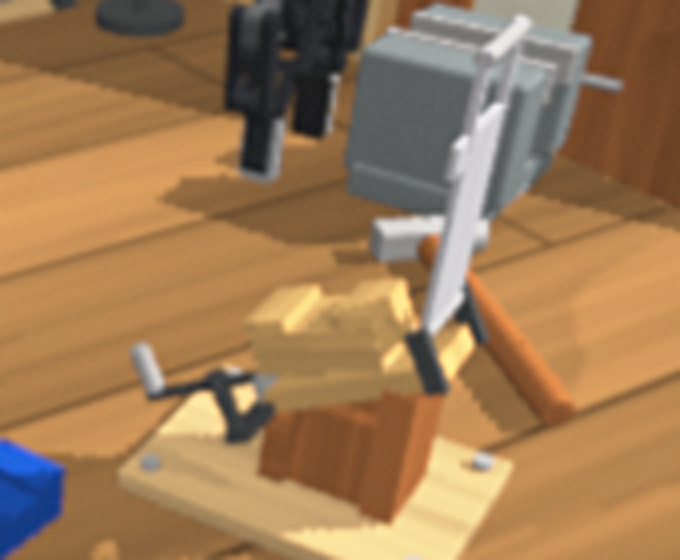

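View pics/s2.png

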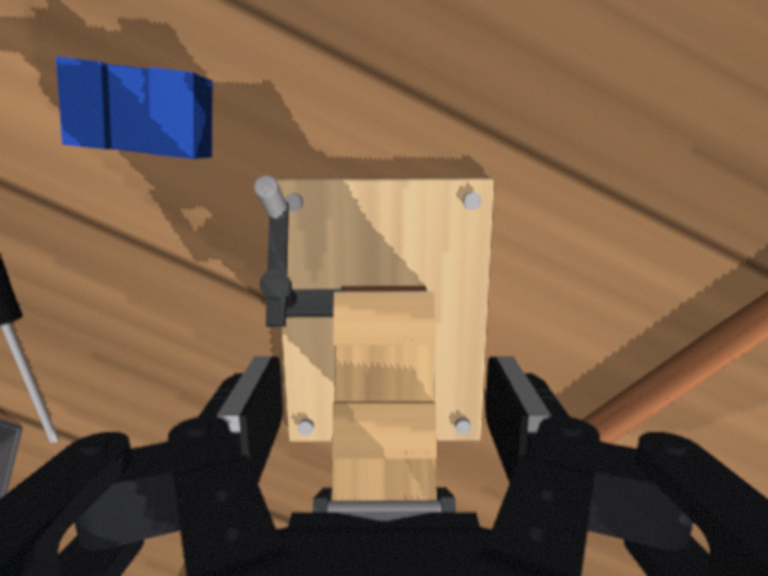

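View pics/s3.png

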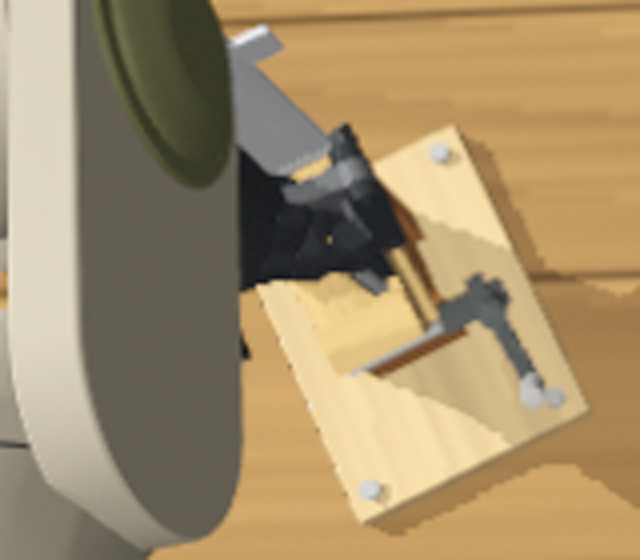

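The block sits on the slope groove-up, in the wrist view at (334–436, 292–458). I fit its pose.

Run:
```python
from h import *
import json
v=json.load(open('jig.json'));i=get_image('wrist')
px=np.array([(334,292),(434,292),(436,458),(332,458),(334,345),(434,345),(433,402),(334,402)]);obs=crop(px,0,0,1.5)
# tool x points down-slope: image left = ? test both
def pts(w):
    x,y,z,yaw,pit=w[0],w[1],w[2],w[3],w[4]
    B=np.array([(-40,-25,18),(-40,25,18),(40,25,18),(40,-25,18),(-14,-25,18),(-14,25,18),(14,25,18),(14,-25,18)],float)
    c,s=np.cos(pit),np.sin(pit);Ry=np.array([[c,0,-s],[0,1,0],[s,0,c]])
    return B@(Rz(yaw)@Ry).T+[x,y,z]
f=lambda w:(proj(i,bed(v,pts(w)))-obs).ravel()
for g in (lambda u:f([u[0],u[1],18,u[2],0]),):
    r=least_squares(g,[42,0,0]);print(np.round(r.x,2),np.round(r.fun.reshape(-1,2),1).tolist())
r=least_squares(f,[42,0,18,0,0]);print(np.round(r.x,2),np.round(r.fun.reshape(-1,2),1).tolist())
# jig check: peg top, base
print(proj(i,bed(v,[peg(1.57,56)[:3],(108,0,18)]))*1.5)
```

```text
[42.01  0.8  -0.  ] [[0.9, 1.3], [-1.1, 1.3], [0.3, -0.3], [-0.6, -0.3], [0.1, -0.5], [-0.2, -0.5], [1.4, -0.4], [-0.9, -0.4]]
[40.22  0.8  19.32 -0.   -0.13] [[0.1, 0.4], [-0.2, 0.4], [-0.2, -0.4], [-0.0, -0.4], [-0.3, -0.2], [0.2, -0.2], [1.3, 0.2], [-0.8, 0.2]]
[[266.45536552 183.67050666]
 [382.03691185 509.75353042]]
```

Run:
```python
from h import *
import json
v=json.load(open('jig.json'));i=get_image('wrist')
print(proj(i,bed(v,[(0,28,10),(0,-28,10),(-4,28,10),(-4,-28,10),(0,28,0),(0,-28,0)])))
cv2.imwrite('pics/t.png',cv2.resize(i['frame'][180:350,170:340,::-1],None,fx=3.5,fy=3.5,interpolation=cv2.INTER_CUBIC))
i=get_image('scene')
cv2.imwrite('pics/t2.png',cv2.resize(i['frame'][160:210,325:405,::-1],None,fx=9,fy=9,interpolation=cv2.INTER_CUBIC))
print(proj(i,bed(v,[(0,28,10),(0,-28,10),(0,-25,0),(80,-25,0),(80,-25,36),(0,-25,36),(80,25,36)])))
```

```text
[[287.70471497 200.93473208]
 [221.84555891 200.94630122]
 [287.58968616 196.36788711]
 [221.96530179 196.3800365 ]
 [286.63780142 203.51601438]
 [222.97400783 203.52685436]]
[[353.48229157 183.63137525]
 [343.66069436 193.76052421]
 [345.68875535 196.81276963]
 [376.10513822 192.2392589 ]
 [370.66388183 178.12295143]
 [340.32121104 183.70048753]
 [379.08364429 168.96948926]]
```

View pics/t.png

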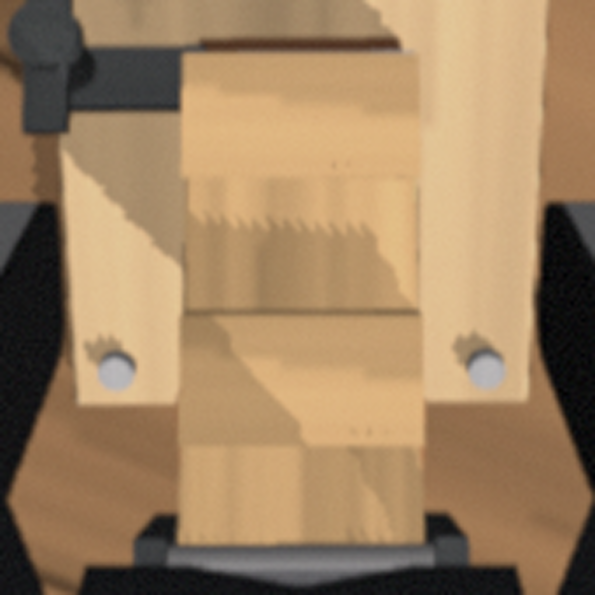

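View pics/t2.png

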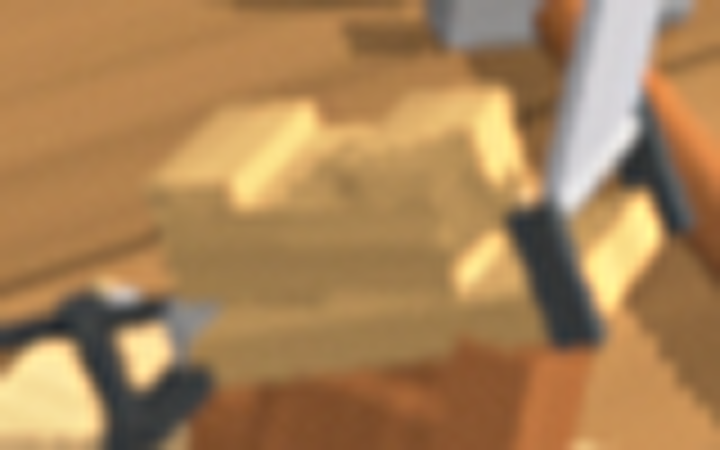

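The free fit gives a pitch of −0.13 rad, which is 10 mm over 80 mm. The scene crop shows the block's lower end about 10 mm high, so it is perched on the lip. I will push its lower end a few millimetres up the slope with closed fingers so that it drops inside.

```bash
cat > g2.py <<'E'
from h import *
import json,sys
v=json.load(open('jig.json'))
o=observe();R=np.array(o['tool_rot']);p=np.array(o['position'])
bx=np.array([np.cos(v[2]),np.sin(v[2]),0]);by=np.array([-bx[1],bx[0],0])
L=np.array([v[0],v[1],.075]); d=p-L
print('horiz x %.4f y %.4f z %.4f'%(d@bx,d@by,p[2]),'front(+11):%.4f'%(d@bx+.011),o['ft_force'],o['grip_width'])
for hx,z in ((-.050,.102),(-.027,.102)):
    P=L+hx*bx;P[2]=z;print(hx,z,np.round(R.T@(P-p),4))
E
python3 g2.py
```

```text
horiz x -0.0177 y 0.0004 z 0.2088 front(+11):-0.0067 [-0.22853186 -0.08745703  0.12650861] 0.06184304239494821
-0.05 0.102 [ 0.0321 -0.0005  0.1068]
-0.027 0.102 [ 0.0091 -0.0005  0.1068]
```

```bash
python3 -m crank '{"slide":[[0.018,0,0],[0.036,0,0],[0.036,0,0.02],[0.036,0,0.045],[0.036,0,0.07],[0.036,0,0.09],[0.036,0,0.102],[0.036,0,0.107]],"roll":[0,0,0,0,0,0,0,0],"grip":[0.03,0,0,0,0,0,0,0]}' 20; python3 -m crank '{"slide":[[-0.005,0,0],[-0.01,0,0],[-0.014,0,0],[-0.017,0,0],[-0.019,0,0],[-0.021,0,0],[-0.022,0,0],[-0.023,0,0]],"roll":[0,0,0,0,0,0,0,0],"grip":[0,0,0,0,0,0,0,0]}' 20; python3 g2.py
python3 - <<'E'
from h import *
i=get_image('scene');cv2.imwrite('pics/u.png',cv2.resize(i['frame'][150:210,305:405,::-1],None,fx=7,fy=7,interpolation=cv2.INTER_CUBIC))
i=get_image('wrist');cv2.imwrite('pics/u2.png',cv2.resize(i['frame'][:,:,::-1],(768,576)))
E
```

```text
time_s: 28.0
position: [0.4986, 0.1907, 0.101]
tool_rot: [[-0.904, -0.427, -0.003], [-0.427, 0.904, -0.0], [0.003, 0.001, -1.0]]
ft_force: [0.1, 0.4, 1.0]
grip_width: -0.0002
time_s: 28.8
position: [0.5198, 0.2006, 0.1026]
tool_rot: [[-0.904, -0.427, -0.0], [-0.427, 0.904, -0.0], [0.0, 0.0, -1.0]]
ft_force: [0.3, -0.3, 0.1]
grip_width: -0.0001
horiz x -0.0308 y 0.0004 z 0.1026 front(+11):-0.0198 [ 0.30565384 -0.3203779   0.14685571] -9.066461768943904e-05
-0.05 0.102 [ 0.0192 -0.0004  0.0006]
-0.027 0.102 [-0.0038 -0.0004  0.0006]
```

View pics/u.png

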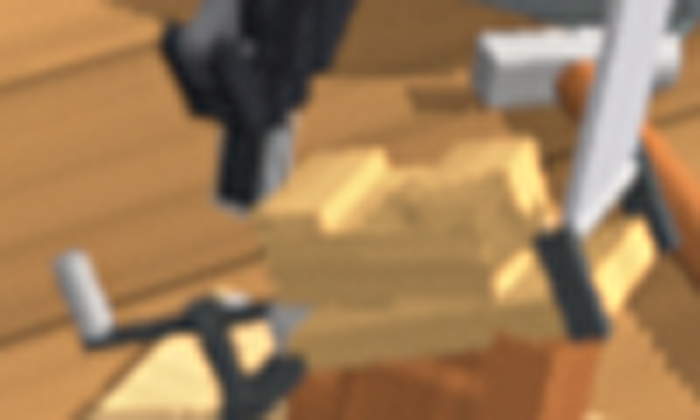

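View pics/u2.png

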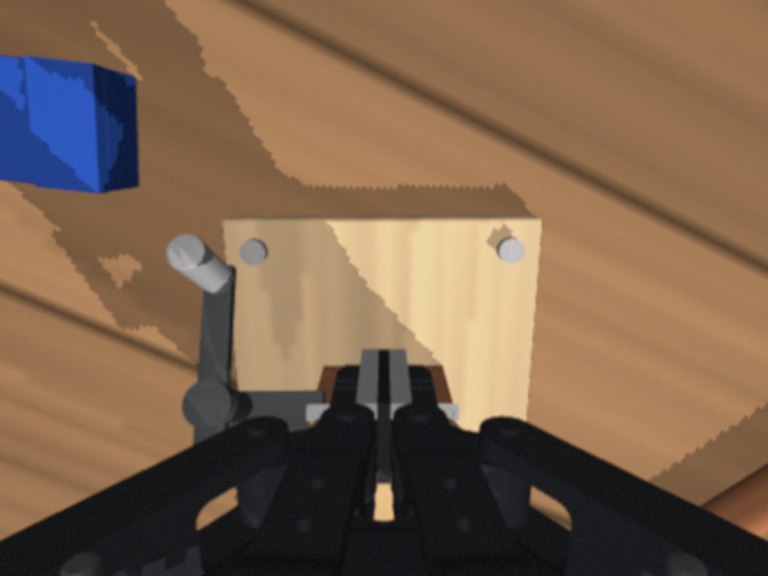

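The fingers stand just at the lower end face (scene crop (265,200)). I push on.

```bash
python3 -m crank '{"slide":[[-0.001,0,0],[-0.002,0,0],[-0.003,0,0],[-0.004,0,0],[-0.005,0,0],[-0.005,0,0],[-0.005,0,0],[-0.005,0,0]],"roll":[0,0,0,0,0,0,0,0],"grip":[0,0,0,0,0,0,0,0]}' 20; python3 g2.py
python3 - <<'E'
from h import *
i=get_image('scene');cv2.imwrite('pics/v.png',cv2.resize(i['frame'][150:210,305:405,::-1],None,fx=7,fy=7,interpolation=cv2.INTER_CUBIC))
E
```

```text
time_s: 29.7
position: [0.5215, 0.2016, 0.1023]
tool_rot: [[-0.904, -0.427, -0.007], [-0.427, 0.904, -0.003], [0.008, 0.0, -1.0]]
ft_force: [-13.1, -8.0, 8.4]
grip_width: 0.0
horiz x -0.0289 y 0.0006 z 0.1023 front(+11):-0.0179 [-13.11217547  -8.03506527   8.37692697] 4.812989373766056e-05
-0.05 0.102 [ 0.0211 -0.0006  0.0005]
-0.027 0.102 [-0.0019 -0.0006  0.0003]
```

View pics/v.png

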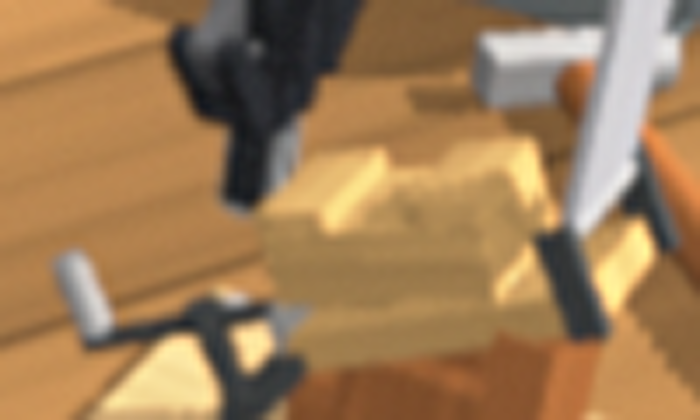

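The push only jams: 15 N and the block does not move. I back off and regrip it from the sides, lift, shift a few millimetres up-slope and press it flat again.

```bash
python3 -m crank '{"slide":[[0.01,0,0],[0.02,0,0],[0.02,0,-0.03],[0.02,0,-0.07],[0.02,0,-0.1],[0.0,0,-0.1],[-0.02,0,-0.1],[-0.035,0,-0.1]],"roll":[0,0,0,0,0,0,0,0],"grip":[0,0,0,0,0.062,0.062,0.062,0.062]}' 20; python3 -m crank '{"slide":[[0,0,0],[0,0,0],[0,0,0],[0,0,0],[0,0,0],[0,0,0],[0,0,0],[0,0,0]],"roll":[0,0,0,0,0,0,0,0],"grip":[0.062,0.062,0.062,0.062,0.062,0.062,0.062,0.062]}' 20
python3 - <<'E'
from h import *
o=observe();R=np.array(o['tool_rot']);p=np.array(o['position'])
print(p,o['grip_width'],np.round(R.T@(np.array([.565,.222,.101])-p),4))
E
```

```text
time_s: 30.55
position: [0.5566, 0.2179, 0.2028]
tool_rot: [[-0.904, -0.427, 0.001], [-0.427, 0.904, 0.0], [-0.001, -0.0, -1.0]]
ft_force: [-0.6, 1.0, -0.1]
grip_width: 0.0583
time_s: 31.35
position: [0.556, 0.2176, 0.2026]
tool_rot: [[-0.904, -0.427, -0.0], [-0.427, 0.904, -0.0], [0.0, -0.0, -1.0]]
ft_force: [-0.8, -0.5, -0.4]
grip_width: 0.0619
[0.55595244 0.21760405 0.20256489] 0.061852705934097155 [-1.010e-02  1.000e-04  1.016e-01]
```

```bash
python3 -m crank '{"slide":[[-0.005,0,0.02],[-0.01,0,0.04],[-0.01,0,0.06],[-0.01,0,0.08],[-0.01,0,0.093],[-0.01,0,0.1],[-0.01,0,0.102],[-0.01,0,0.102]],"roll":[0,0,0,0,0,0,0,0],"grip":[0.062,0.062,0.062,0.062,0.062,0.062,0.062,0.062]}' 20; python3 -m crank '{"slide":[[0,0,0],[0,0,0],[0,0,0],[0,0,0],[0,0,0],[0,0,0],[0,0,0],[0,0,0]],"roll":[0,0,0,0,0,0,0,0],"grip":[0.055,0.045,0.045,0.045,0.045,0.045,0.045,0.045]}' 20; python3 -m crank '{"slide":[[0,0,-0.003],[0,0,-0.006],[0,0,-0.008],[-0.002,0,-0.008],[-0.004,0,-0.008],[-0.004,0,-0.008],[-0.004,0,-0.007],[-0.004,0,-0.007]],"roll":[0,0,0,0,0,0,0,0],"grip":[0.045,0.045,0.045,0.045,0.045,0.045,0.045,0.045]}' 20;  python3 goal.py
python3 - <<'E'
from h import *
i=get_image('scene');cv2.imwrite('pics/w.png',cv2.resize(i['frame'][150:210,305:405,::-1],None,fx=7,fy=7,interpolation=cv2.INTER_CUBIC))
E
```

```text
time_s: 32.15
position: [0.5653, 0.222, 0.101]
tool_rot: [[-0.904, -0.427, 0.001], [-0.427, 0.904, 0.0], [-0.001, -0.0, -1.0]]
ft_force: [0.2, 0.3, 0.4]
grip_width: 0.0618
time_s: 32.95
position: [0.5653, 0.2219, 0.1014]
tool_rot: [[-0.904, -0.427, 0.001], [-0.427, 0.904, 0.0], [-0.001, -0.0, -1.0]]
ft_force: [-1.2, -1.3, 6.5]
grip_width: 0.0496
time_s: 33.75
position: [0.5685, 0.2236, 0.1073]
tool_rot: [[-0.904, -0.427, -0.001], [-0.427, 0.904, -0.0], [0.001, 0.0, -1.0]]
ft_force: [-0.3, 0.1, -1.5]
grip_width: 0.0494
[0.56848873 0.22360022 0.10725684] goal [0.56516188 0.22153165 0.09931858] [ 0.0039 -0.0005  0.0079] roll -0.0002961213344690067 0.049428491359802214 [-0.26532867  0.10404719 -1.47088987] [  10.   34.   75.    0.   71. -105.]
```

View pics/w.png

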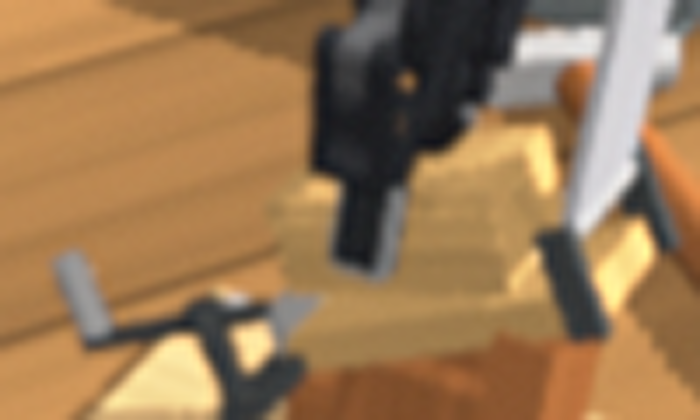

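The block is held free of the bed, 4 mm farther up. Now I press down.

```bash
python3 -m crank '{"slide":[[0,0,0.002],[0,0,0.004],[0,0,0.005],[0,0,0.006],[0,0,0.007],[0,0,0.008],[0,0,0.009],[0,0,0.009]],"roll":[0,0,0,0,0,0,0,0],"grip":[0.045,0.045,0.045,0.045,0.045,0.045,0.045,0.045]}' 20; python3 goal.py
python3 - <<'E'
from h import *
i=get_image('scene');cv2.imwrite('pics/x.png',cv2.resize(i['frame'][150:210,305:405,::-1],None,fx=7,fy=7,interpolation=cv2.INTER_CUBIC))
E
```

```text
time_s: 34.6
position: [0.5686, 0.2236, 0.0985]
tool_rot: [[-0.904, -0.427, 0.0], [-0.427, 0.904, 0.0], [-0.0, 0.0, -1.0]]
ft_force: [-3.3, -0.9, 4.7]
grip_width: 0.0494
[0.5686206  0.22361631 0.09854956] goal [0.56516188 0.22153165 0.09931858] [ 0.004  -0.0004 -0.0008] roll -0.00029600003044051256 0.049417690916936104 [-3.32683442 -0.94841391  4.71958217] [  10.   35.   75.    0.   70. -105.]
```

View pics/x.png

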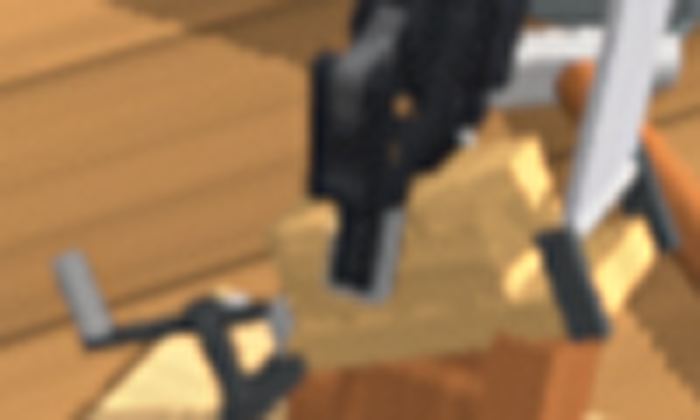

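The lower end has now dropped to bed level behind the lip, crop (290,330). I press 1 mm more, release and retreat.

```bash
python3 -m crank '{"slide":[[0,0,0.001],[0,0,0.001],[0,0,-0.001],[0,0,-0.001],[0,0,-0.001],[0,0,-0.001],[0,0,-0.001],[0,0,-0.001]],"roll":[0,0,0,0,0,0,0,0],"grip":[0.045,0.045,0.045,0.055,0.062,0.062,0.062,0.062]}' 20; python3 -m crank '{"slide":[[0,0,-0.01],[0.0,0,-0.03],[0.005,0,-0.05],[0.01,0,-0.07],[0.02,0,-0.09],[0.03,0,-0.1],[0.04,0,-0.11],[0.04,0,-0.11]],"roll":[0,0,0,0,0,0,0,0],"grip":[0.062,0.062,0.062,0.062,0.062,0.062,0.062,0.062]}' 20;python3 - <<'E'
from h import *
import json
i=get_image('scene');cv2.imwrite('pics/y.png',cv2.resize(i['frame'][150:210,305:405,::-1],None,fx=7,fy=7,interpolation=cv2.INTER_CUBIC))
i=get_image('wrist');cv2.imwrite('pics/y2.png',cv2.resize(i['frame'][180:350,170:340,::-1],None,fx=3.5,fy=3.5,interpolation=cv2.INTER_CUBIC))
json.dump({k:np.array(i[k]).tolist() for k in i if k!='frame' and k!='shot'},open('y.json','w'))
E
```

```text
time_s: 35.45
position: [0.5687, 0.2236, 0.0995]
tool_rot: [[-0.904, -0.427, 0.0], [-0.427, 0.904, 0.0], [-0.0, 0.0, -1.0]]
ft_force: [-0.2, 1.2, -0.9]
grip_width: 0.0624
time_s: 36.25
position: [0.5318, 0.2062, 0.2109]
tool_rot: [[-0.904, -0.427, 0.002], [-0.427, 0.904, 0.0], [-0.002, -0.0, -1.0]]
ft_force: [0.1, -0.4, 0.3]
grip_width: 0.0618
```

View pics/y.png

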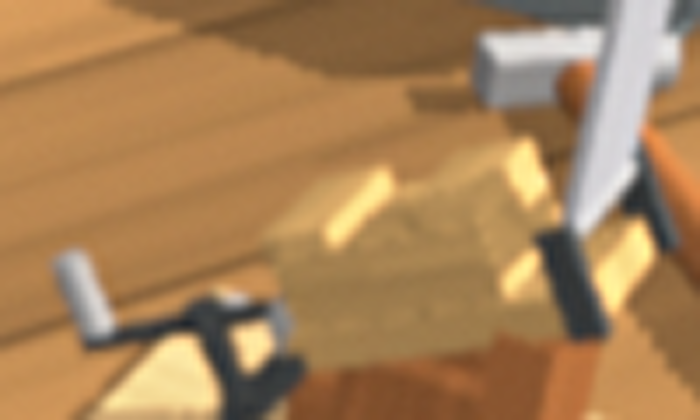

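View pics/y2.png

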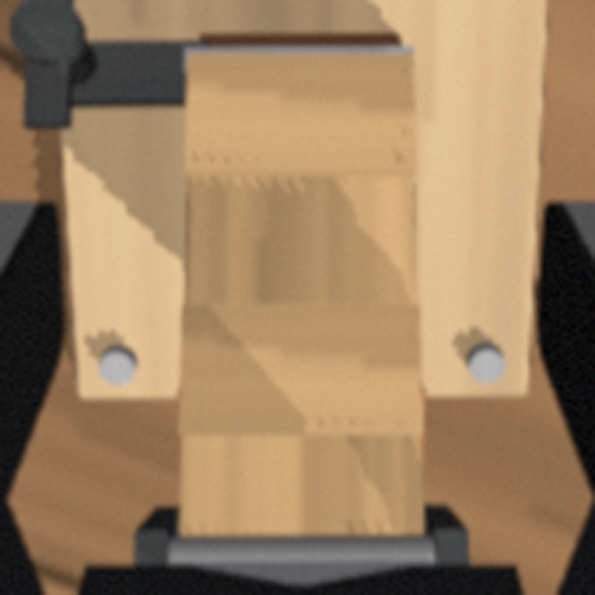

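Lip now visible as a thin band at (300,48) with the block edge behind it; block's upper edge at (300,434). Fit again.

Run:
```python
from h import *
import json
v=json.load(open('jig.json'));i=json.load(open('y.json'))
obs=crop([(185,53),(412,53),(422,434),(180,434),(187,175),(414,175),(419,303),(183,303)],170,180,3.5)
def pts(w):
    x,y,z,yaw,pit=w
    B=np.array([(-40,-25,18),(-40,25,18),(40,25,18),(40,-25,18),(-14,-25,18),(-14,25,18),(14,25,18),(14,-25,18)],float)
    c,s=np.cos(pit),np.sin(pit);Ry=np.array([[c,0,-s],[0,1,0],[s,0,c]])
    return B@(Rz(yaw)@Ry).T+[x,y,z]
f=lambda w:(proj(i,bed(v,pts(w)))-obs).ravel()
r=least_squares(lambda u:f([u[0],u[1],18,u[2],0]),[42,0,0]);print(np.round(r.x,2),np.round(r.fun.reshape(-1,2),1).tolist())
r=least_squares(f,[42,0,18,0,0]);print(np.round(r.x,2),np.round(r.fun.reshape(-1,2),1).tolist())
h=bed(v,[(108,-28,18),(108,28,18)]);print(proj(i,bed(v,[(0,25,10),(0,-25,10),(108,0,0),(-6,-58,0+41)])), crop([(300,48),(300,536)],170,180,3.5))
s=get_image('scene')
print((proj(s,bed(v,[(43,0,0)+np.array(p) for p in [(-40,-25,0),(-40,-25,36),(40,-25,36),(40,25,36),(40,-25,0)]]))+.5-[305,150])*7)
```

```text
[42.7   0.51  0.  ] [[0.5, 0.5], [0.1, 0.3], [0.4, 0.1], [-0.5, 0.4], [-0.8, -0.9], [0.5, -1.2], [0.2, 0.2], [-0.5, 0.5]]
[41.68  0.5  16.15  0.   -0.06] [[0.4, 0.5], [0.2, 0.3], [-0.2, -0.3], [0.2, -0.1], [-0.7, -0.6], [0.4, -0.9], [-0.2, 0.4], [-0.1, 0.7]]
[[284.18587213 199.48233765]
 [225.58352708 199.49182657]
 [254.84129853 333.77087294]
 [179.12404638 182.60812765]] [[255.35714286 193.35714286]
 [255.35714286 332.78571429]]
[[295.78444845 330.06679355]
 [258.18877237 238.03566471]
 [471.72029717 198.7848701 ]
 [530.48012994 134.60286162]
 [509.82396231 297.88399625]]
```

With the block assumed flat, the fit gives x 42.7 and y 0.5 mm in bed axes, with residuals of about a pixel. As a check by touch, I tap the lower land with closed fingers; a flat block should be met at a TCP height of about 0.118 m.

```bash
python3 g2.py | head -1; python3 -m crank '{"slide":[[-0.004,0,0],[-0.009,0,0.01],[-0.009,0,0.03],[-0.009,0,0.05],[-0.009,0,0.07],[-0.009,0,0.08],[-0.009,0,0.085],[-0.009,0,0.087]],"roll":[0,0,0,0,0,0,0,0],"grip":[0.03,0,0,0,0,0,0,0]}' 20; python3 g2.py|head -1; python3 -m crank '{"slide":[[0,0,0.001],[0,0,0.002],[0,0,0.003],[0,0,0.004],[0,0,0.005],[0,0,0.005],[0,0,0.005],[0,0,0.005]],"roll":[0,0,0,0,0,0,0,0],"grip":[0,0,0,0,0,0,0,0]}' 20; python3 g2.py|head -1
```

```text
horiz x -0.0169 y 0.0004 z 0.2089 front(+11):-0.0059 [-0.21915472  0.13851379 -0.64636168] 0.06191844497202651
time_s: 37.2
position: [0.5408, 0.2105, 0.1222]
tool_rot: [[-0.904, -0.427, -0.0], [-0.427, 0.904, -0.0], [0.0, 0.0, -1.0]]
ft_force: [0.4, 0.1, 0.1]
grip_width: -0.0002
horiz x -0.0076 y 0.0004 z 0.1222 front(+11):0.0034 [0.35037965 0.08281764 0.09163806] -0.00021063002006024682
time_s: 38.0
position: [0.5406, 0.2104, 0.1176]
tool_rot: [[-0.904, -0.427, 0.0], [-0.427, 0.904, 0.0], [-0.0, -0.0, -1.0]]
ft_force: [-0.0, 0.0, 0.1]
grip_width: -0.0001
horiz x -0.0078 y 0.0004 z 0.1176 front(+11):0.0032 [-0.02033184  0.02818051  0.13711947] -7.645656732745728e-05
```

```bash
python3 -m crank '{"slide":[[0,0,0.0005],[0,0,0.001],[0,0,0.0015],[0,0,0.002],[0,0,0.0025],[0,0,0.003],[0,0,0.003],[0,0,0.003]],"roll":[0,0,0,0,0,0,0,0],"grip":[0,0,0,0,0,0,0,0]}' 20; python3 g2.py|head -1
```

```text
time_s: 38.8
position: [0.5407, 0.2104, 0.1158]
tool_rot: [[-0.904, -0.427, 0.001], [-0.427, 0.904, 0.0], [-0.001, -0.0, -1.0]]
ft_force: [-3.6, -1.0, 10.1]
grip_width: -0.0001
horiz x -0.0077 y 0.0004 z 0.1158 front(+11):0.0033 [-3.57823859 -0.98574542 10.12634586] -0.00014911751258140968
```

Contact with 10 N at z 0.116, so the lower end is down. I rise clear towards the robot and take the last pictures.

```bash
python3 -m crank '{"slide":[[0,0,-0.01],[0,0,-0.03],[0.01,0,-0.06],[0.03,0,-0.09],[0.06,0,-0.12],[0.09,-0.03,-0.14],[0.11,-0.06,-0.15],[0.13,-0.09,-0.15]],"roll":[0,0,0,0,0,0,0,0],"grip":[0,0,0,0,0,0,0,0]}' 20; python3 -m crank '{"slide":[[0.01,-0.04,0],[0.02,-0.08,0],[0.02,-0.12,0],[0.02,-0.15,0],[0.02,-0.15,0],[0.02,-0.15,0],[0.02,-0.15,0],[0.02,-0.15,0]],"roll":[0,0,0,0,0,0,0,0],"grip":[0,0,0,0,0,0,0,0]}' 20
python3 - <<'E'
from h import *
i=get_image('scene');cv2.imwrite('pics/z.png',i['frame'][:,:,::-1]);cv2.imwrite('pics/z2.png',cv2.resize(i['frame'][90:240,300:430,::-1],None,fx=4,fy=4,interpolation=cv2.INTER_CUBIC))
i=get_image('top');cv2.imwrite('pics/z3.png',i['frame'][:,:,::-1])
E
```

```text
time_s: 39.6
position: [0.4613, 0.0724, 0.2667]
tool_rot: [[-0.904, -0.428, 0.004], [-0.428, 0.904, -0.0], [-0.003, -0.002, -1.0]]
ft_force: [0.7, -0.6, -1.2]
grip_width: -0.0001
time_s: 40.4
position: [0.5071, -0.0697, 0.2649]
tool_rot: [[-0.904, -0.428, 0.0], [-0.428, 0.904, 0.0], [-0.0, -0.0, -1.0]]
ft_force: [-0.2, -0.2, 0.1]
grip_width: 0.0003
```

View pics/z2.png

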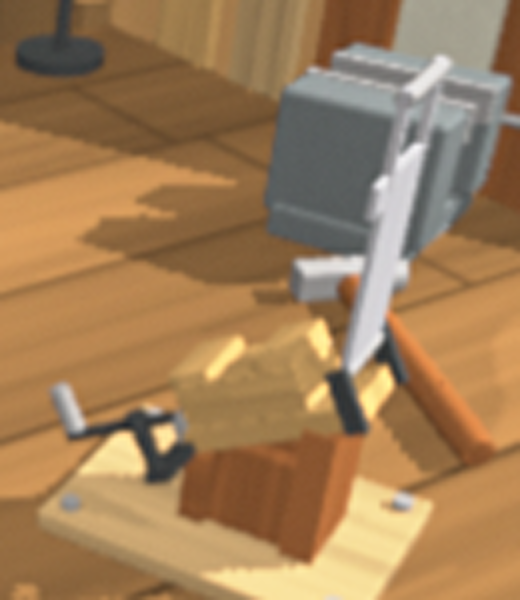

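View pics/z3.png

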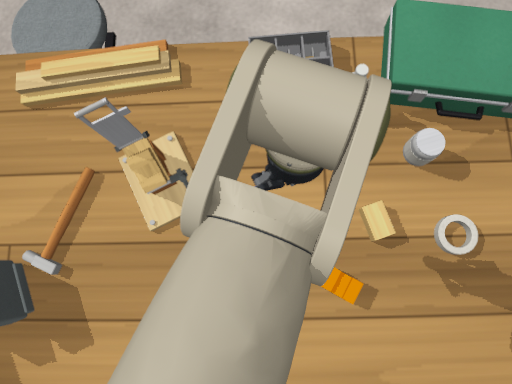

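Run:
```python
from h import *
import json
v=json.load(open('jig.json'))
for n,x0,y0 in (('top',70,90),('scene',310,90)):
    i=get_image(n);k=5
    c=cv2.resize(i['frame'][y0:y0+115,x0:x0+125,::-1],None,fx=k,fy=k,interpolation=cv2.INTER_CUBIC)
    P=[(42.5+a,b,36) for a,b in [(-40,-25),(-40,25),(40,25),(40,-25)]]
    q=((proj(i,bed(v,P))+.5-[x0,y0])*k).astype(int)
    cv2.polylines(c,[q.reshape(-1,1,2)],True,(0,0,255),1)
    cv2.imwrite(f'pics/zz_{n}.png',c)
```

```text
(no output)
```

View pics/zz_top.png

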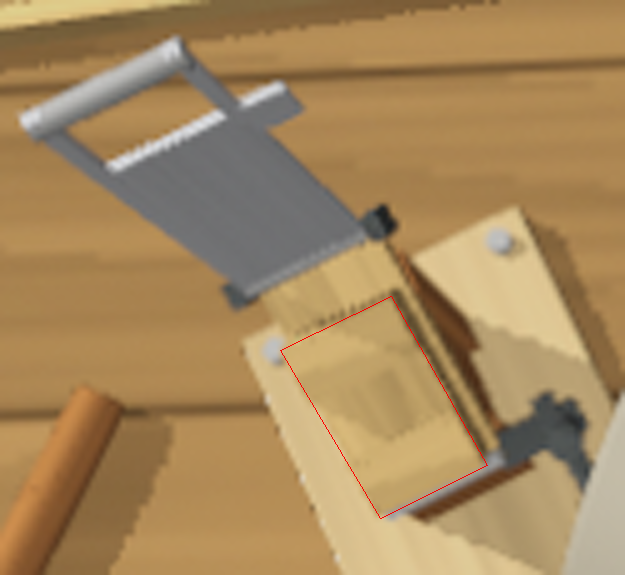

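View pics/zz_scene.png

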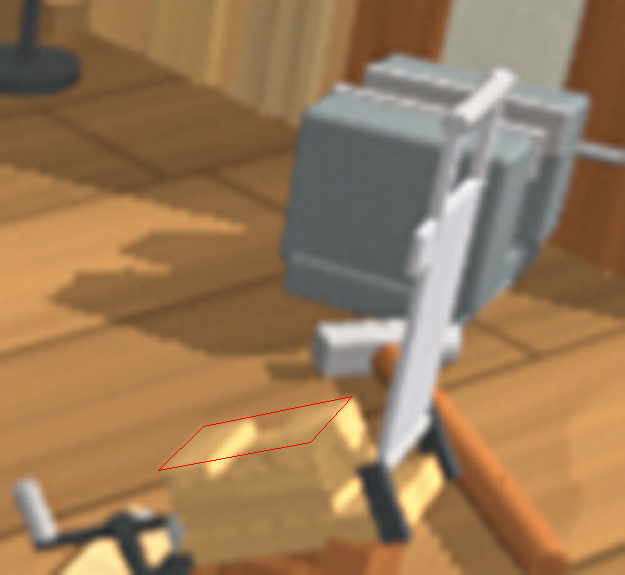

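Run:
```python
from rig import *
print(close_job(), observe()['time_s'])
```

```text
the job is handed in; nothing more can be done
the job is handed in; nothing more can be done
```

I handed the job in at about 41 s, and by my checks the jig is ready. `close_job()` gives no verdict, so I have no confirmed result.

**What I did:** I swung the latch round by its peg to about 1.5 rad. I tipped the cover back by its rod to about 1.95 rad, then nudged it to its 2.1 stop. I laid the grooved block on the bed by pressing it down so that it turned in the pads onto the slope.

**What went wrong on the way:**
- **Perched on the lip:** the first placing left the block's lower end on top of the lip. I saw this from a fitted pitch of −0.13 rad and in the scene crop.
- **Push jammed:** pushing it up the slope with closed fingers jammed at about 15 N. I regripped it, shifted it 4 mm up the slope and pressed it flat.

**Last checks:**
- **Position:** the wrist-view fit, assuming the block is flat, gave x ≈ 42.7 mm and y ≈ 0.5 mm in bed axes, with yaw ≈ 0.
- **Flatness:** a tap on the lower land met it at 0.116 m, where I expected 0.118 m for a flat block; the first, perched placing would have been higher.
- **Latch, cover and gripper:** both stand open in the last pictures, and the gripper is well clear.

**Checks that disagreed or are incomplete:**
- A free-pitch fit of the wrist view gave −0.06 rad, which I put down to noise.
- The overlay in the scene and top pictures hints that the block may lie 1–2 mm higher up the slope than 42.7 mm. That is still inside the 36–47 mm limit.
- The pin cannot be seen under the block. That it is pressed in is inferred from the block lying flat.
- The offcuts were never approached with intent. In the last top picture the large one is where it was, but the arm hid the flat one.

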